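# Load a token strip into the spring-fed dispenser

## Robot

A 6-joint arm with a two-finger parallel gripper is mounted at the origin on the work surface. World frame = base frame: x ahead of the robot, y to its left, z up, the work surface at z = 0. Lengths are in m, angles in rad, forces in N, time in s.
With the tool pointing down it reaches from about 0.15 to 0.775 m from the base axis. Payload 6.1 kg.
Tool frame: the origin (TCP) lies between the finger pads; the fingertips stand 17 mm ahead of it and the grasp point (between the pads) lies 2 mm behind it; x points along the fingers, y is the direction in which the jaws open and shut, and the axes are right-handed (so a half turn about x gives the same grasp; the last joint's range is limited). The gripper opens to 85 mm and grips with 20 to 120 N. Pads are 22 mm wide; open, the fingers measure 114 mm over their backs; the gripper's body (76 mm by 85 mm) begins 54 mm behind the grasp point. The pads swing forward as they close: fully open they stand 13 mm farther back than shut.
Start: joints at [1.292, 0.126, -0.04, 1.405, 0, 1.571], TCP at [0.144, 0.505, 0.226] pointing down, gripper open.
Joint ranges: [-2.72, 2.72], [-0.95, 1.95], [-1.27, 1.35], [-1.78, 2.02], [-1.46, 1.47], [-3.14, 3.14]. Speed limits (rad/s): [2.39, 2.39, 3.01, 3.14, 3.14, 3.14].

## Interface

Orientations are given as a unit quaternion [w, x, y, z].
In Python, from workcell import * gives the robot as it stands.
- The arm moves only by the tool arm_command, never from a script. Its argument "steps" is a list that holds one entry, the list of rows, each a list of 7 numbers: the shift along the tool's x, y, z in cm, then the turn, a rotation vector about the tool's x, y, z in rad, then the finger opening in cm, from 0 to 8.54. In form: [[[x, y, z, rx, ry, rz, hand], ...]]. A call has 1 to 5 rows; each row is the pose to reach, as a shift and turn from the pose measured when the call began, along the tool's axes at that moment; what a row does not reach only later rows make up. A row lasts 1/8 s, in which the tool goes at most 62.5 mm and 10.7 degrees, less where a joint would pass 70% of its speed; a pose out of reach is approached as far as the arm can. A call with a gripper value outside its range is refused whole. The fingers move at their own pace and stop on an object; "force" is the grip in N (left out, the last holds). Time passes only in rows, so rows that repeat a pose let the fingers close. It gives the time, the measured TCP pose, the force and the opening at its end, in the units of the state.
- observe(): the state, without advancing time (a new reading comes with each control period).
- read_camera(name): name is "side" or "top"; returns a dict with "img" (480x640x3 uint8, red, green, blue), "z_map" (480x640 float32, m along the optical axis (not along the pixel's ray), 0 where there is no reading), "vfov" (degrees; the focal length in pixels is half the picture's height over the tangent of half this angle, whatever the lens; pixels are square), "cx", "cy" (the principal point, pixels), "R" (3x3) and "t" (3): a world point X has camera coordinates R X + t. Camera axes: x right, y down, z forward; pixel columns grow to the right and rows downward; lengths in m; the calibration is good to about 2 mm. A picture is of the moment at which its call begins.
- hand_in(): hands the job in, once; it reports no verdict.
Trained networks look in a picture, given as the dict that the camera call returned (one of the last four; its "shot" number tells which), for a name from the list of things; names that differ only in an ending like _2 or _b are one class to them, and where a whole thing is asked for, a point or a joint stands for the part that bears it (a point fixed in the world has none). Each returns a list of dicts, best first, with "confidence" (0 to 1); they miss things now and then, are a little off and sometimes report something else, mostly with a low value. They report only what shows in the picture. A call takes as long as a camera call. They do not tell look-alikes from the thing itself.
- boxes_of(query, picture): "position" ([row, column] in pixels, amid what is visible of it).
- spot_point(query, picture): "position" ([row, column] in pixels: a listed point, or the origin of a listed thing).
The state is a dict: "t": time; "joints": joint angles; "qvel": joint speeds; "tau": joint torques, N m; "ee_pos": TCP position; "tool_rot": TCP orientation; "wrist_force": force on the tool from outside, world axes, zero at the start; "wrist_torque": the same for the moment, N m; "width": finger opening in m.
Only numpy, scipy, OpenCV 4.12 (cv2) and the standard library are available. Lean on these libraries where they do the work, as an engineer would, in place of code of your own. Each camera call takes 0.05 s, during which the arm holds its last target.

## Task

Load the full eight-token wooden strip into the token dispenser: push one end of it gently against the black spring follower, lower it until it lies flat on the channel floor between the nose block and the follower, then let go and slide the steel rail by its tab fully closed over it. Do not ram the strip into the dispenser, and leave the short strip and the other things on the shelf where they are.

Things in the scene. Friction and masses are not known exactly. Their poses are not given: they have to be found in the camera images.
- strip_center (a point): Centre of the full strip: a loose bar of eight joined plain birch tokens, 96 mm long (its x), 18 mm wide (y), 36 mm high (z), 50 to 80 g, standing on the shelf, yaw varies. The point is 18 mm above its underside. Either end may go to the follower. Grasp across the width, fingertips at least 13 mm above its underside, to stay above the channel walls when it is seated.
- short_strip_center (a point): Centre of a part-used strip lying nearby, same wood and section (18 mm wide, 36 mm high) but only five tokens, 60 mm long. Not for loading; leave it. The two strips may swap places.
- dispenser: Token dispenser fixed to the shelf: grey base 256 mm long (x -80 to +176 mm), 70 mm wide, carrying an aluminium channel tray. Origin on the shelf surface on the channel's centre line; x points along the channel from the nose block to the spring follower, z up. The tray is set somewhere from -14 to +14 mm along x in its base (not measured) and does not move when loaded.
- channel_mid (a point): Point on the channel's centre line at floor level, 12 mm above the shelf; axes as the dispenser's. A seated strip lies with its centre here, shifted along x by the tray's setting. Channel 22 mm wide; straight walls to 18 mm above the shelf, then flared out to 24 mm (y +-17 mm). A strip carried with its underside 28 mm above the shelf clears walls and nose and still meets the follower.
- nose_mean (a point): Top edge of the nose block's inner face if the tray is set in the middle: x = -48 mm, 22 mm above the shelf. The real one is up to 14 mm off along x. The block is 14 mm long. When let go, the spring keeps the strip pressed on it.
- follower_mean (a point): Top of the resting black follower's face if the tray is set in the middle: x = +30 mm, 46 mm above the shelf, 14 mm wide; really up to 14 mm off along x with the nose. It yields 24 mm to +x on a spring of 3.6 rising to 6.5 N (1 N more moving), then a hard stop: the strip then has 6 mm of play to the nose. Pressing the strip on the dispenser with over 25 N breaks it.
- rail (a joint): Opening of the steel cover rail in m: 0 closed (end stop, over the strip), 0.110 fully open; starts 0.088 to 0.108, clear of the loading place. Closes towards the dispenser's -x with about 3 N of friction; stays where left. Closed it covers x = -14 to +62 mm; 46 mm wide, roof 51 to 54 mm above the shelf, 3 mm over a seated strip: it jams on one that stands proud.
- rail_tab (a point): Centre of the black upright tab on the rail's roof: 36 mm long (dispenser x), 10 mm wide (y), 28 mm high, from 54 to 82 mm above the shelf. The point is 68 mm above the shelf, at dispenser x = 24 mm plus the rail opening.
- die_a: Red silicone die, 24 mm cube, loose; origin under its centre. Leave it.
- die_b: The other red silicone die, 24 mm cube, loose; origin under its centre. Leave it.
- pawn: Turned dark wooden game piece, 26 mm wide, 42 mm high, loose; origin under its centre. Leave it.
Things that resemble listed ones, but are neither listed nor needed, are in the scene too. Leave any pink or yellow look-alike of the part that bears strip_center alone.

How it is judged:
On the way:
1. the full strip lies flat on the channel floor between nose block and follower while the rail is still open (value of joint rail above 0.06 m and z of strip_center in the frame of dispenser below 0.0325 m and x of strip_center in the frame of dispenser between -0.018 and 0.022 m and y of strip_center in the frame of dispenser between -0.003 and 0.003 m and angle between the x axis of strip_center and the x axis of dispenser, either way round below 0.06 rad and angle between strip_center's own z axis and vertical below 0.08 rad), for 0.2 s.
At the end, for the whole second after the job is handed in: The full strip lies upright and flat on the channel floor (within 2.5 mm of height, 3 mm sideways, 0.06 rad of the channel's direction, 0.08 rad of upright) between nose block and follower, and the rail is closed over it to within 4 mm of its end stop (value of joint rail below 0.004 m and z of strip_center in the frame of dispenser below 0.0325 m and x of strip_center in the frame of dispenser between -0.018 and 0.022 m and y of strip_center in the frame of dispenser between -0.003 and 0.003 m and angle between the x axis of strip_center and the x axis of dispenser, either way round below 0.06 rad and angle between strip_center's own z axis and vertical below 0.08 rad); the robot touches nothing.
It fails at once if the strip is pressed on the dispenser with more than 25 N (contact force between strip and dispenser above 25 N).
It fails at once if the short strip is moved by more than 25 mm (distance of short_strip_center from where it was at the start of the episode above 0.025 m).
It fails at once if a die or the pawn is moved by more than 25 mm (distance of any of die_a, die_b, pawn from where it was at the start of the episode above 0.025 m).
It also fails if it takes over 59 s, if anything falls off the work surface, if the arm or the gripper's body presses on something with over 40 N, if the wrist force passes 120 N, or if a joint passes its speed limit or range.

## Working session

There is one attempt and no reset: what is moved stays moved. The work goes in short steps, Python scripts to look and compute and a tool call to move; the robot and the scene stay as the last step left them, time stands still between calls to the robot, and variables do not carry over. Pictures are saved under pics/ and viewed, and the job is handed in when it is done.

Besides the shell and the picture viewer there is one more tool, called after "Request:" by a JSON object that holds its "fn" and its "kwargs". arm_command: Moves the arm, as the interface text tells. Its arguments: {"type":"object","properties":{"steps":{"type":"array","items":{"type":"array","items":{"type":"array","items":{"type":"number"}}}},"force":{"type":"number"}},"required":["steps"]}

```bash
ls; mkdir -p pics
cat > h.py <<'E'
from workcell import *
import numpy as np, cv2
from scipy.spatial.transform import Rotation as Ro
def K(p):
    f=p['img'].shape[0]/2/np.tan(np.radians(p['vfov'])/2); return f,p['cx'],p['cy']
def px2w(p,r,c,z=None):
    """z: world height plane; None: depth map"""
    f,cx,cy=K(p); R=np.array(p['R']);t=np.array(p['t'])
    d=np.array([(c-cx)/f,(r-cy)/f,1.0])
    if z is None:
        return R.T@(d*p['z_map'][int(round(r)),int(round(c))]-t)
    o=-R.T@t; w=R.T@d
    return o+w*(z-o[2])/w[2]
def w2px(p,X):
    f,cx,cy=K(p); q=np.array(p['R'])@np.array(X)+np.array(p['t'])
    return q[1]/q[2]*f+cy,q[0]/q[2]*f+cx
def cloud(p):
    f,cx,cy=K(p); R=np.array(p['R']);t=np.array(p['t'])
    z=p['z_map']; v,u=np.mgrid[0:z.shape[0],0:z.shape[1]]
    P=np.stack([(u-cx)/f*z,(v-cy)/f*z,z],-1)-t
    return P@R
def save(p,n): cv2.imwrite('pics/'+n,cv2.cvtColor(p['img'],cv2.COLOR_RGB2BGR))
E
python3 - <<'E'
from h import *
import pickle
print(observe())
for n in ('top','side'):
    p=read_camera(n); save(p,n+'0.png'); pickle.dump(p,open(n+'0.pkl','wb'))
    print(n,p['vfov'],p['R'],p['t'],(p['z_map']==0).mean())
    for q in ['strip_center','short_strip_center','dispenser','channel_mid','nose_mean','follower_mean','rail_tab','die_a','pawn']:
        print(q,[(np.round(d['position'],1).tolist(),round(d['confidence'],2),np.round(px2w(p,*d['position']),3).tolist()) for d in spot_point(q,p)])
E
```

```text
pics
{'t': 0.0, 'joints': array([ 1.29199212e+00,  1.26428920e-01, -4.06388926e-02,  1.40541101e+00,
        1.51446404e-05,  1.57079198e+00]), 'qvel': array([ 3.06859785e-06, -1.50123034e-03,  1.42550665e-03, -3.01175672e-03,
       -1.36092277e-03,  9.68931907e-04]), 'tau': array([-1.14201281e-03, -4.35914004e+01,  3.52923274e+01,  1.73551549e-02,
       -6.61215518e-05,  8.00898420e-06]), 'ee_pos': array([0.14436019, 0.50431386, 0.22518869]), 'tool_rot': array([ 0.70015932,  0.09766333,  0.70033524, -0.09884001]), 'wrist_force': array([ 0.58996997, -0.49190774, -0.38253791]), 'wrist_torque': array([0.03637284, 0.02799453, 0.02297524]), 'width': 0.08558133494327007}
top 52.054307271787884 [[-0.00151097 -0.99975434  0.02211259]
 [-0.993397   -0.00103608 -0.11472286]
 [ 0.11471759 -0.02213993 -0.9931514 ]] [-0.18230729  0.53618914  0.76327461] 0.004033203125
strip_center [([264.3, 290.5], 0.93, [0.503, -0.119, 0.034]), ([220.8, 493.1], 0.83, [0.575, -0.451, 0.03]), ([192.7, 336.0], 0.82, [0.62, -0.192, 0.038]), ([179.1, 250.7], 0.61, [0.642, -0.053, 0.037]), ([270.1, 86.8], 0.33, [0.
[... 898 characters left out ...]
1, 328.4], 0.77, [0.494, -0.099, 0.038]), ([286.6, 227.2], 0.71, [0.634, -0.042, 0.027]), ([169.9, 400.7], 0.6, [0.576, -0.451, 0.02])]
short_strip_center [([266.4, 388.5], 0.65, [0.467, -0.221, 0.022])]
dispenser [([395.7, 259.5], 0.86, [0.487, 0.059, 0.014])]
channel_mid [([392.3, 259.8], 0.58, [0.491, 0.055, 0.011])]
nose_mean [([360.9, 281.4], 0.92, [0.497, 0.003, 0.013])]
follower_mean [([393.8, 242.3], 0.72, [0.491, 0.083, 0.047])]
rail_tab [([458.2, 178.9], 0.73, [0.484, 0.186, 0.068])]
die_a [([388.1, 384.9], 0.85, [0.364, -0.037, 0.022]), ([455.9, 175.1], 0.72, [0.484, 0.189, 0.079]), ([210.2, 386.4], 0.54, [0.541, -0.34, 0.016])]
pawn [([283.5, 161.5], 0.67, [0.726, 0.003, 0.014])]
```

View pics/top0.png

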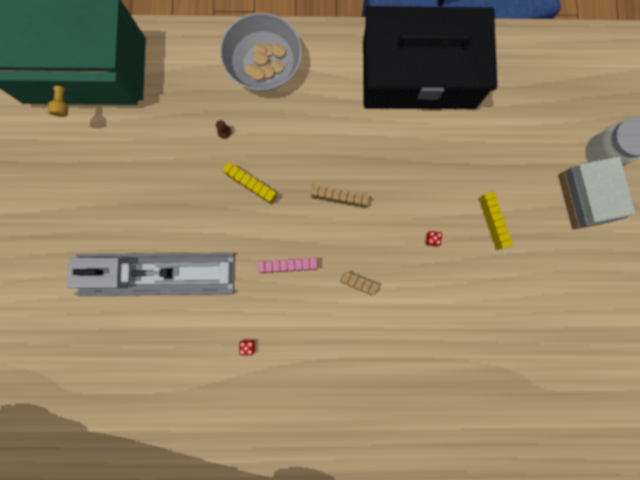

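View pics/side0.png

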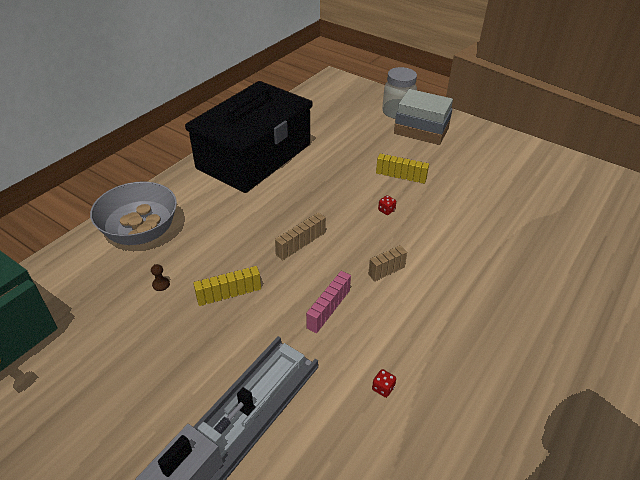

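The top picture shows five candidates for the strip:
- plain birch with 8 tokens at (194,340)
- plain birch with 5 tokens at (283,360), the short strip
- pink at (265,288)
- yellow at (182,250)
- yellow at (220,497)

By the description I want the one at (194,340). Next I'll check it in a close crop and measure it and the dispenser.

Run:
```python
from h import *
import pickle
for n,(r,c) in {'top':(194,340),'side':(237,301)}.items():
    p=pickle.load(open(n+'0.pkl','rb'))
    a=p['img'][r-40:r+40,c-50:c+50]; cv2.imwrite(f'pics/crop_{n}.png',cv2.cvtColor(cv2.resize(a,None,fx=4 if n=='top' else 4,fy=4,interpolation=cv2.INTER_CUBIC),cv2.COLOR_RGB2BGR))
    P=cloud(p)
    tab=P[(abs(P[...,0]-.5)<.2)&(abs(P[...,1]+.15)<.1)]; print(n,'table z',np.median(tab[:,2]))
    def rect(x,y,rad,z0,z1):
        m=(np.hypot(P[...,0]-x,P[...,1]-y)<rad)&(P[...,2]>z0)&(P[...,2]<z1)
        q=P[m]; rc=cv2.minAreaRect((q[:,:2]*1000).astype(np.float32)); print(len(q),rc,np.median(q[:,2]),q[:,2].max()); return m
    rect(.618,-.195,.065,.028,.045)
    rect(.47,-.224,.05,.028,.045)
    rect(.487,.186,.06,.07,.09)
    m=(abs(P[...,0]-.49)<.06)&(abs(P[...,1]-.09)<.16)&(P[...,2]>.006)&(P[...,2]<.03)
    q=P[m]; print('base',len(q),cv2.minAreaRect((q[:,:2]*1000).astype(np.float32)))
    rect(.49,.085,.04,.037,.05)
p=pickle.load(open('top0.pkl','rb'))
a=p['img'][240:310,50:250];cv2.imwrite('pics/disp_top.png',cv2.cvtColor(cv2.resize(a,None,fx=4,fy=4,interpolation=cv2.INTER_CUBIC),cv2.COLOR_RGB2BGR))
```

```text
top table z 0.0009116851403205509
657 ((618.7986450195312, -198.51541137695312), (94.700439453125, 18.51102066040039), 79.4582748413086) 0.036160085891827114 0.04055771649258471
405 ((473.9146423339844, -229.2862091064453), (58.76826095581055, 18.145931243896484), 67.25546264648438) 0.03645525617043627 0.040841552122240624
190 ((489.5823059082031, 185.78802490234375), (9.66895866394043, 36.26546096801758), 1.0515499114990234) 0.08172653114662534 0.08570426036270727
base 4162 ((490.5709228515625, 81.87557983398438), (69.61432647705078, 301.3312683105469), 0.5321301221847534)
80 ((490.0566101074219, 79.7962417602539), (12.89214038848877, 11.522351264953613), 2.0770788192749023) 0.0456950125331554 0.04969787349744208
side table z 0.0014716914787101295
638 ((618.9410400390625, -197.4449462890625), (96.11982727050781, 21.70308494567871), 78.79220581054688) 0.03638393539522717 0.03972274557084997
448 ((472.910400390625, -228.32427978515625), (59.9429817199707, 20.036457061767578), 68.4289779663086) 0.03642170685725392 0.03963576165193587
521 ((488.911865234375, 186.9990997314453), (11.24368667602539, 36.384605407714844), 0.4763077199459076) 0.08200537716372565 0.0858228472987818
base 6411 ((489.98309326171875, 55.068809509277344), (70.33293914794922, 249.07534790039062), 0.598775327205658)
174 ((490.1133728027344, 99.85664367675781), (48.8020133972168, 14.312811851501465), 89.25653839111328) 0.04638451751858806 0.04932735748408167
```

View pics/crop_top.png

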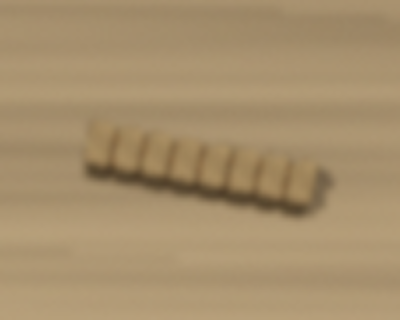

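View pics/disp_top.png

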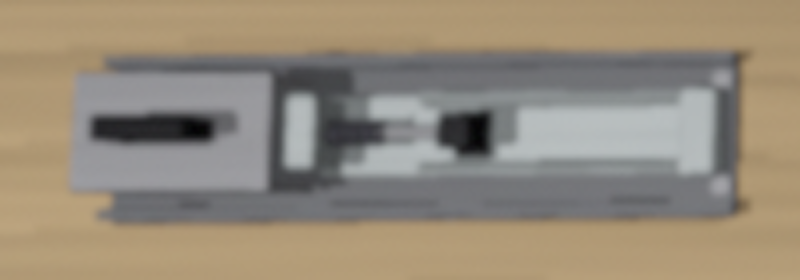

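Run:
```python
from h import *
import pickle
for n in ('top','side'):
    p=pickle.load(open(n+'0.pkl','rb')); P=cloud(p); g=p['img'].mean(-1)
    def prof(x0,x1,ylo,yhi,zlo=.004,zhi=.1):
        m=(P[...,0]>x0)&(P[...,0]<x1)&(P[...,1]>ylo)&(P[...,1]<yhi)
        q=P[m]; gg=g[m]
        for y in np.arange(ylo,yhi,.002):
            s=(q[:,1]>=y)&(q[:,1]<y+.002)
            if s.any(): print(f"{y*1000:.0f}:{np.median(q[s,2])*1000:.0f}/{np.median(gg[s]):.0f}",end=' ')
        print()
    print(n)
    print('centre'); prof(.486,.494,-.04,.13)
    print('side rim'); prof(.458,.464,-.04,-.0); prof(.516,.522,-.04,0)
    # base width vs y
    for y in (0,.03,.06,.1,.13):
        m=(abs(P[...,1]-y)<.004)&(abs(P[...,0]-.49)<.06)&(P[...,2]>.006); print(y,P[m][:,0].min(),P[m][:,0].max())
        m=(abs(P[...,1]-y)<.004)&(abs(P[...,0]-.49)<.03)&(P[...,2]>.0215)&(P[...,2]<.028); 
        if m.any(): print('  wall tops',P[m][:,0].min(),P[m][:,0].max())
```

```text
top
centre
-40:1/151 -38:0/151 -36:-1/151 -34:-0/151 -32:1/151 -30:1/151 -28:1/146 -26:-0/127 -24:6/98 -22:6/91 -20:9/85 -18:18/120 -16:23/168 -14:24/181 -12:22/184 -10:23/184 -8:22/184 -6:22/183 -4:21/182 -2:14/182 0:13/184 2:11/185 4:14/185 6:13/185 8:11/186 10:13/185 12:13/186 14:14/186 16:12/186 18:12/187 20:12/187 22:14/186 24:13/187 26:11/186 28:12/186 30:13/187 32:14/186 34:13/187 36:13/187 38:13/187 40:12/187 42:12/186 44:13/186 46:13/186 48:13/186 50:13/187 52:12/186 54:12/186 56:13/186 58:13/187 60:13/186 62:13/180 64:12/161 66:13/136 68:12/126 70:12/125 72:14/120 74:33/31 76:46/44 78:48/46 80:47/46 82:46/46 84:46/60 90:31/96 92:33/131 94:32/148 96:32/148 98:32/146 100:32/142 102:32/139 104:32/136 106:31/141 108:33/137 110:32/121 112:33/108 114:34/76 116:33/64 118:35/62 120:36/60 122:35/60 124:35/58 126:36/56 128:34/57 
side rim
-40:-1/146 -38:3/146 -36:1/146 -34:0/146 -32:1/144 -30:-0/131 -28:-1/113 -26:5/94 -24:15/105 -22:16/117 -20:15/120 -18:16/119 -16:16/119 -14:17/119 -12:17/120 -10:17/120 -8:16/119 -6:15/120 -4:16/119 -2:16/118 
-40:0/145 -38:1/145 -36:0/145 -34:-1/1
[... 1537 characters left out ...]
20:16/79 -18:17/80 -16:17/78 -14:16/71 -12:16/81 -10:17/79 -8:17/79 -6:16/79 -4:18/82 -2:17/79 
-40:2/126 -38:1/125 -36:2/126 -34:2/125 -32:2/124 -30:2/126 -28:1/134 -26:2/75 -24:15/38 -22:13/46 -20:11/81 -18:8/59 -16:15/75 -14:9/44 -12:13/68 -10:12/67 -8:13/62 -6:10/51 -4:9/67 -2:12/76 
0 0.4567917593660798 0.5256234906098844
  wall tops 0.4749630392086593 0.5079260497846738
0.03 0.4554622236079406 0.5250671375001821
  wall tops 0.47510745997213794 0.50715104916183
0.06 0.45509305331362615 0.5245656166870855
  wall tops 0.47414702450030555 0.5080189928854242
0.1 0.4551605222572921 0.5237589478574245
  wall tops 0.4736861587899539 0.506551518958943
0.13 0.45400911310846415 0.5240512440606704
```

Run:
```python
from h import *
import pickle
p=pickle.load(open('side0.pkl','rb'))
a=p['img'][320:480,130:340];cv2.imwrite('pics/disp_side.png',cv2.cvtColor(cv2.resize(a,None,fx=3.6,fy=3.6,interpolation=cv2.INTER_CUBIC),cv2.COLOR_RGB2BGR))
```

```text
(no output)
```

View pics/disp_side.png

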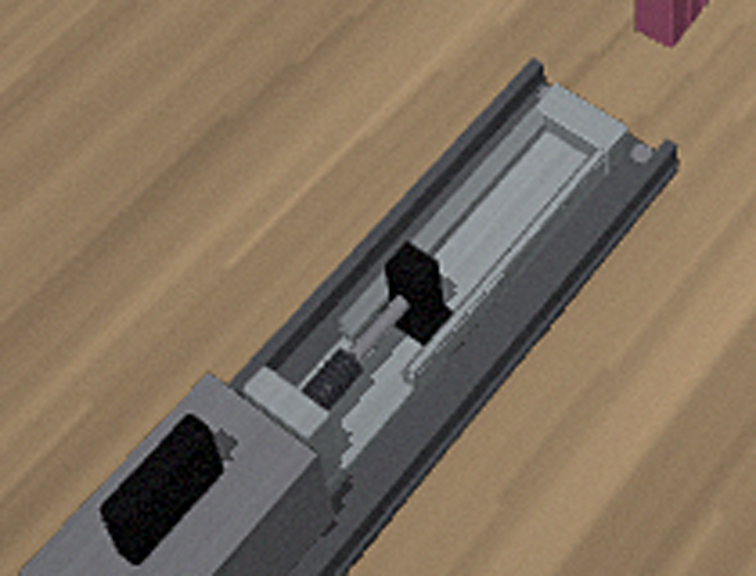

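The crop shows eight plain tokens, and the measured size is about 96 × 18 mm, so this is the strip. The dispenser's x axis runs along world +y, with its origin near y=0.055. The nose face is at y≈-0.004 and the follower face at y≈0.0745, a 78 mm gap that matches the description. Next I'll compute the moves.

```bash
cat >> h.py <<'E'
def to(pos,yaw):
    """pos TCP target world; yaw: world angle of strip-axis (tool z line). prints cm shift in tool axes, rotvec"""
    s=observe(); w,x,y,z=s['tool_rot']; R=Ro.from_quat([x,y,z,w]); M=R.as_matrix()
    best=None
    for k in (0,np.pi):
        a=yaw+k; zt=np.array([np.cos(a),np.sin(a),0]); xt=np.array([0,0,-1.]); yt=np.cross(zt,xt)
        T=Ro.from_matrix(np.stack([xt,yt,zt],1)); rv=(R.inv()*T).as_rotvec()
        if best is None or np.linalg.norm(rv)<np.linalg.norm(best): best=rv
    d=M.T@(np.array(pos)-s['ee_pos'])*100
    print('shift cm',np.round(d,2),'rv',np.round(best,3),'| pos',np.round(s['ee_pos'],4),'j6',np.round(s['joints'][-1],2),'w',round(s['width'],4),'F',np.round(s['wrist_force'],1),'t',round(s['t'],2))
    return d,best
E
python3 - <<'E'
from h import *
s=observe();w,x,y,z=s['tool_rot']; print(Ro.from_quat([x,y,z,w]).as_matrix().round(3))
to([.6188,-.198,.12],np.radians(79.1))
E
```

```text
[[ 0.     0.275  0.961]
 [-0.     0.961 -0.275]
 [-1.    -0.     0.   ]]
shift cm [ 10.6  -54.51  64.94] rv [1.482 0.    0.   ] | pos [0.1445 0.5047 0.226 ] j6 1.57 w 0.0852 F [-0.1 -0.1 -0.3] t 1.0
```

Request:
{"fn": "arm_command", "kwargs": {"steps": [[[0, -3.6, 4.3, 0.11, 0, 0, 7], [0, -7.4, 8.9, 0.22, 0, 0, 7], [0, -11.2, 13.4, 0.33, 0, 0, 7], [0, -15, 17.9, 0.44, 0, 0, 7], [0, -18.8, 22.4, 0.55, 0, 0, 7]]], "force": 60}}

```text
t: 1.62
ee_pos: [0.3088, 0.2608, 0.2262]
tool_rot: [0.647, 0.286, 0.647, -0.285]
wrist_force: [1.7, -0.1, -0.7]
width: 0.0704
```

```bash
python3 -c "
from h import *
to([.6188,-.198,.2],np.radians(79.1))"
```

```text
shift cm [ 2.62 -7.99 54.79] rv [ 0.929 -0.    -0.001] | pos [0.3088 0.2608 0.2262] j6 1.53 w 0.0704 F [ 1.7 -0.1 -0.7] t 1.62
```

Request:
{"fn": "arm_command", "kwargs": {"steps": [[[0.3, -0.8, 5.7, 0.1, 0, 0, 7], [0.6, -1.6, 11.4, 0.2, 0, 0, 7], [0.9, -2.4, 17.1, 0.3, 0, 0, 7], [1.2, -3.2, 22.8, 0.4, 0, 0, 7], [1.4, -4, 28.5, 0.5, 0, 0, 7]]]}}

```text
t: 2.25
ee_pos: [0.4721, 0.0213, 0.2124]
tool_rot: [0.555, 0.438, 0.555, -0.437]
wrist_force: [0.4, 0.8, 0.4]
width: 0.0698
```

```bash
python3 -c "
from h import *
to([.6188,-.198,.12],np.radians(79.1))"
```

```text
shift cm [ 9.24  9.14 24.76] rv [ 0.426 -0.001 -0.002] | pos [0.4721 0.0213 0.2124] j6 1.38 w 0.0698 F [0.4 0.8 0.4] t 2.25
```

Request:
{"fn": "arm_command", "kwargs": {"steps": [[[1.8, 1.9, 5.2, 0.1, 0, 0, 7], [3.6, 3.8, 10.4, 0.2, 0, 0, 7], [5.4, 5.6, 15.4, 0.3, 0, 0, 7], [7.4, 7.4, 20.2, 0.4, 0, 0, 7], [9.2, 9.14, 24.76, 0.426, 0, 0, 7]]]}}

```text
t: 2.88
ee_pos: [0.6195, -0.1998, 0.1195]
tool_rot: [0.45, 0.546, 0.45, -0.545]
wrist_force: [0.5, 0.9, -0.3]
width: 0.0699
```

```bash
python3 -c "
from h import *
p=read_camera('side');a=p['img'][150:330,200:400];cv2.imwrite('pics/s1.png',cv2.cvtColor(cv2.resize(a,None,fx=3,fy=3),cv2.COLOR_RGB2BGR))
to([.6188,-.198,.033],np.radians(79.1))"
```

```text
shift cm [ 8.26 -0.34 -0.55] rv [-0.006  0.001  0.   ] | pos [ 0.6211 -0.204   0.1156] j6 1.45 w 0.0701 F [ 1.8 -2.1 -1.8] t 2.92
```

View pics/s1.png

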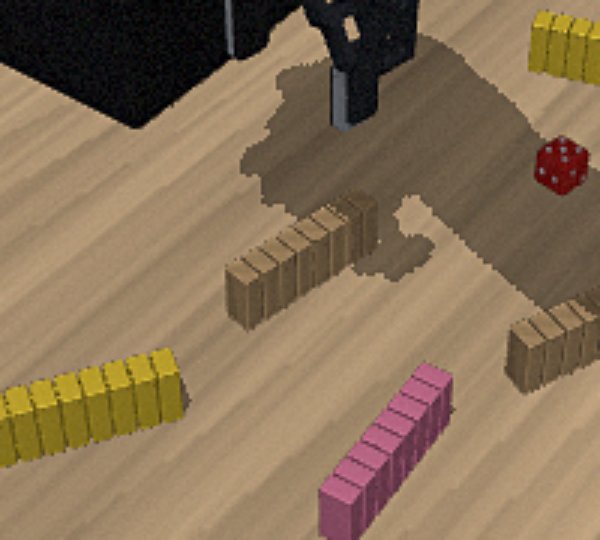

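The gripper is over the strip, which sits at (265,300) in the crop, and it's clear of its neighbours. I'll descend.

Request:
{"fn": "arm_command", "kwargs": {"steps": [[[3, -0.34, -0.55, 0, 0, 0, 7], [5.5, -0.34, -0.55, 0, 0, 0, 7], [7.3, -0.34, -0.55, 0, 0, 0, 7], [7.3, -0.34, -0.55, 0, 0, 0, 7], [7.3, -0.34, -0.55, 0, 0, 0, 7]]]}}

```text
t: 3.55
ee_pos: [0.6194, -0.198, 0.0437]
tool_rot: [-0.449, -0.546, -0.448, 0.546]
wrist_force: [-0.0, 0.2, -0.2]
width: 0.0698
```

```bash
python3 -c "
from h import *
to([.6188,-.198,.033],np.radians(79.1))"
```

```text
shift cm [ 1.07 -0.06  0.01] rv [-0.005  0.001 -0.001] | pos [ 0.6194 -0.198   0.0437] j6 1.46 w 0.0698 F [-0.   0.2 -0.2] t 3.55
```

Request:
{"fn": "arm_command", "kwargs": {"steps": [[[0.6, -0.06, 0, -0.005, 0, 0, 7], [1.05, -0.06, 0, -0.005, 0, 0, 5], [1.05, -0.06, 0, -0.005, 0, 0, 3], [1.05, -0.06, 0, -0.005, 0, 0, 1.2], [1.05, -0.06, 0, -0.005, 0, 0, 1]]], "force": 60}}

```text
t: 4.18
ee_pos: [0.619, -0.198, 0.0334]
tool_rot: [0.451, 0.545, 0.449, -0.545]
wrist_force: [-1.0, 0.0, -0.6]
width: 0.0099
```

Request:
{"fn": "arm_command", "kwargs": {"steps": [[[0, 0, 0, 0, 0, 0, 1], [0, 0, 0, 0, 0, 0, 1], [0, 0, 0, 0, 0, 0, 1]]]}}

```text
t: 4.55
ee_pos: [0.619, -0.198, 0.0334]
tool_rot: [-0.451, -0.545, -0.449, 0.545]
wrist_force: [0.1, 0.3, 0.2]
width: 0.0099
```

```bash
python3 -c "
from h import *
to([.6188,-.198,.14],np.radians(79.1))"
```

```text
shift cm [-10.66  -0.     0.02] rv [-0.     0.001 -0.001] | pos [ 0.619  -0.198   0.0334] j6 1.45 w 0.0099 F [0.1 0.3 0.2] t 4.55
```

The opening went to 9.9 mm, but the strip is 18 mm wide, so something is off. I'll look.

```bash
python3 -c "
from h import *
for n in ('side','top'):
  p=read_camera(n);r,c=(235,300) if n=='side' else (194,340)
  a=p['img'][r-80:r+80,c-90:c+90];cv2.imwrite(f'pics/g1{n}.png',cv2.cvtColor(cv2.resize(a,None,fx=3.5,fy=3.5),cv2.COLOR_RGB2BGR))
"
```

```text
(no output)
```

View pics/g1side.png

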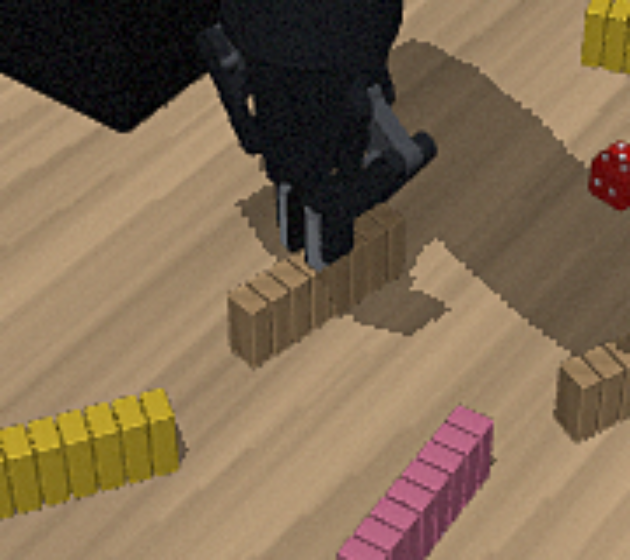

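View pics/g1top.png

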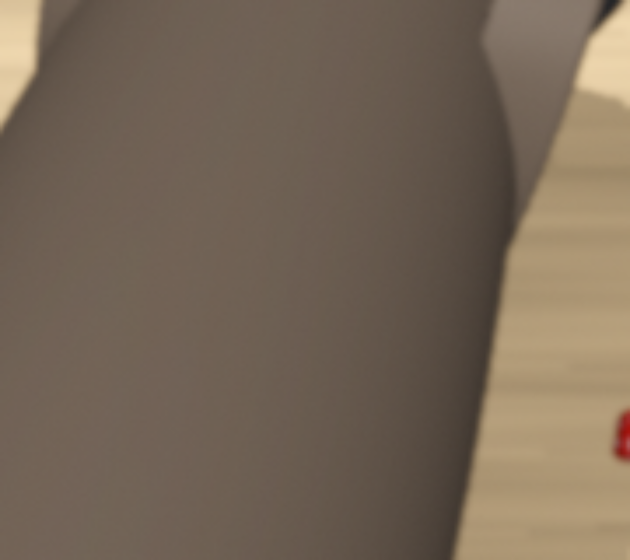

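```bash
python3 -c "
from h import *
p=read_camera('side');P=cloud(p)
m=(np.hypot(P[...,0]-.619,P[...,1]+.198)<.07)&(P[...,2]>.006)&(P[...,2]<.1)
g=p['img'].astype(float); col=g.max(-1)-g.min(-1)
k=m&(col<25); q=P[k]
print(len(q))
for z in np.arange(.006,.1,.006):
  s=q[(q[:,2]>=z)&(q[:,2]<z+.006)]
  if len(s): print(round(z,3),len(s),s[:,:2].min(0).round(3),s[:,:2].max(0).round(3))
k=m&(col>=25)&(P[...,2]>.028)&(P[...,2]<.045); q=P[k]
print(cv2.minAreaRect((q[:,:2]*1000).astype(np.float32)),np.median(q[:,2]))
"
```

```text
678
0.03 5 [ 0.61  -0.241] [ 0.629 -0.186]
0.036 10 [ 0.608 -0.244] [ 0.627 -0.188]
0.042 36 [ 0.603 -0.197] [ 0.634 -0.184]
0.048 62 [ 0.6 -0.2] [ 0.639 -0.184]
0.054 60 [ 0.6 -0.2] [ 0.639 -0.183]
0.06 61 [ 0.601 -0.2  ] [ 0.638 -0.184]
0.066 57 [ 0.6   -0.199] [ 0.639 -0.185]
0.072 48 [ 0.602 -0.197] [ 0.632 -0.183]
0.078 40 [ 0.603 -0.198] [ 0.647 -0.181]
0.084 97 [ 0.581 -0.205] [ 0.659 -0.178]
0.09 136 [ 0.579 -0.205] [ 0.661 -0.178]
0.096 66 [ 0.576 -0.206] [ 0.668 -0.177]
((617.79248046875, -197.34805297851562), (97.2356948852539, 22.523441314697266), 76.50410461425781) 0.036183361744464314
```

The side-camera depth puts the fingertips at z≈0.040, above the strip top, although the TCP reads 0.033. They should be at about 0.016. The strip hasn't been touched. I'll open the gripper and measure the tip height again before trusting either number.

Request:
{"fn": "arm_command", "kwargs": {"steps": [[[0, 0, 0, 0, 0, 0, 4], [0, 0, 0, 0, 0, 0, 4], [0, 0, 0, 0, 0, 0, 4], [0, 0, 0, 0, 0, 0, 4]]]}}

```text
t: 5.2
ee_pos: [0.619, -0.198, 0.0334]
tool_rot: [0.451, 0.545, 0.449, -0.545]
wrist_force: [0.7, 0.1, -0.3]
width: 0.0399
```

```bash
cat >> h.py <<'E'
def tips(x,y,rad=.07,n='side',show=None):
    p=read_camera(n);P=cloud(p); g=p['img'].astype(float); col=g.max(-1)-g.min(-1)
    m=(np.hypot(P[...,0]-x,P[...,1]-y)<rad)&(P[...,2]>.006)&(P[...,2]<.1)&(col<22)&(g.max(-1)<130)
    q=P[m]
    for z in np.arange(.008,.1,.004):
        s=q[(q[:,2]>=z)&(q[:,2]<z+.004)]
        if len(s): print(round(z,3),len(s),s[:,:2].min(0).round(3),s[:,:2].max(0).round(3))
    if show:
        r,c=w2px(p,[x,y,.03]); r=int(r);c=int(c)
        a=p['img'][max(r-80,0):r+80,max(c-90,0):c+90];cv2.imwrite(f'pics/{show}',cv2.cvtColor(cv2.resize(a,None,fx=3.5,fy=3.5),cv2.COLOR_RGB2BGR))
    return p
E
python3 -c "
from h import *
tips(.619,-.198,show='g2.png'); to([.6188,-.198,.01],np.radians(79.1)); print(observe()['joints'])"
```

```text
0.016 1 [ 0.608 -0.22 ] [ 0.608 -0.22 ]
0.02 2 [ 0.608 -0.206] [ 0.609 -0.203]
0.024 1 [ 0.61  -0.198] [ 0.61  -0.198]
0.036 1 [ 0.603 -0.238] [ 0.603 -0.238]
0.04 18 [ 0.593 -0.212] [ 0.648 -0.185]
0.044 28 [ 0.595 -0.21 ] [ 0.643 -0.182]
0.048 49 [ 0.586 -0.213] [ 0.652 -0.181]
0.052 52 [ 0.585 -0.211] [ 0.653 -0.182]
0.056 59 [ 0.585 -0.213] [ 0.652 -0.181]
0.06 47 [ 0.585 -0.211] [ 0.646 -0.181]
0.064 60 [ 0.585 -0.214] [ 0.648 -0.181]
0.068 41 [ 0.587 -0.213] [ 0.649 -0.181]
0.072 51 [ 0.588 -0.213] [ 0.649 -0.181]
0.076 49 [ 0.588 -0.213] [ 0.648 -0.182]
0.08 32 [ 0.588 -0.213] [ 0.65  -0.179]
0.084 56 [ 0.575 -0.214] [ 0.666 -0.177]
0.088 91 [ 0.567 -0.21 ] [ 0.673 -0.176]
0.092 107 [ 0.566 -0.208] [ 0.672 -0.174]
0.096 99 [ 0.565 -0.215] [ 0.673 -0.175]
shift cm [ 2.34 -0.02  0.  ] rv [-0.     0.001 -0.001] | pos [ 0.619  -0.198   0.0334] j6 1.45 w 0.0402 F [-0.1  0.4  0.4] t 5.25
[-3.09112959e-01  4.16868349e-01 -8.44096585e-02  1.06796563e+00
 -9.49858604e-04  1.45235876e+00]
```

View pics/g2.png

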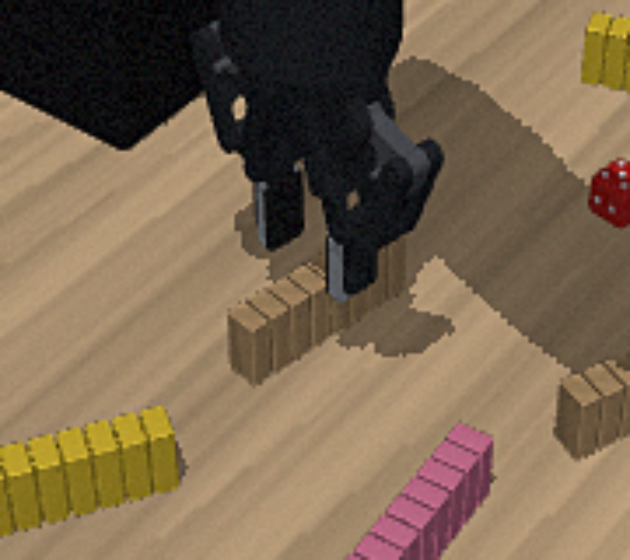

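The picture agrees: both fingertips hang at z≈0.040, clear of the strip top, while the lateral position is right. The pose reading is about 23 mm off in height, so I'll set heights by camera. I'll lower in stages with the fingers open.

Request:
{"fn": "arm_command", "kwargs": {"steps": [[[0.5, 0, 0, 0, 0, 0, 5], [1, 0, 0, 0, 0, 0, 5], [1.4, 0, 0, 0, 0, 0, 5], [1.4, 0, 0, 0, 0, 0, 5], [1.4, 0, 0, 0, 0, 0, 5]]]}}

```text
t: 5.88
ee_pos: [0.619, -0.198, 0.0194]
tool_rot: [0.451, 0.545, 0.449, -0.545]
wrist_force: [0.1, 0.2, 0.2]
width: 0.05
```

```bash
python3 -c "
from h import *
tips(.619,-.198,show='g3.png'); to([.6188,-.198,.01],np.radians(79.1)); print(observe()['joints'])"
```

```text
0.012 1 [ 0.61  -0.199] [ 0.61  -0.199]
0.016 2 [ 0.603 -0.238] [ 0.605 -0.232]
0.02 3 [ 0.609 -0.198] [ 0.61  -0.196]
0.024 2 [ 0.609 -0.211] [ 0.644 -0.198]
0.028 17 [ 0.591 -0.215] [ 0.647 -0.183]
0.032 30 [ 0.586 -0.236] [ 0.653 -0.181]
0.036 43 [ 0.583 -0.228] [ 0.653 -0.181]
0.04 57 [ 0.581 -0.214] [ 0.658 -0.18 ]
0.044 46 [ 0.581 -0.212] [ 0.658 -0.18 ]
0.048 61 [ 0.58  -0.214] [ 0.657 -0.18 ]
0.052 44 [ 0.58  -0.212] [ 0.658 -0.181]
0.056 53 [ 0.581 -0.213] [ 0.651 -0.181]
0.06 41 [ 0.583 -0.213] [ 0.653 -0.18 ]
0.064 54 [ 0.583 -0.214] [ 0.653 -0.18 ]
0.068 26 [ 0.582 -0.212] [ 0.654 -0.179]
0.072 56 [ 0.577 -0.213] [ 0.673 -0.176]
0.076 86 [ 0.562 -0.209] [ 0.674 -0.174]
0.08 105 [ 0.561 -0.204] [ 0.678 -0.174]
0.084 93 [ 0.561 -0.217] [ 0.678 -0.175]
0.088 57 [ 0.56  -0.218] [ 0.68  -0.173]
0.092 98 [ 0.558 -0.216] [ 0.679 -0.174]
0.096 131 [ 0.558 -0.206] [ 0.681 -0.174]
shift cm [ 0.96 -0.03  0.  ] rv [-0.     0.001 -0.002] | pos [ 0.6191 -0.198   0.0196] j6 1.45 w 0.05 F [ 0.2 -0.3 -0.6] t 5.92
[-3.09113218e-01  4.25682433e-01 -1.03225023e-01  1.04011924e+00
 -1.02322796e-03  1.45233378e+00]
```

View pics/g3.png

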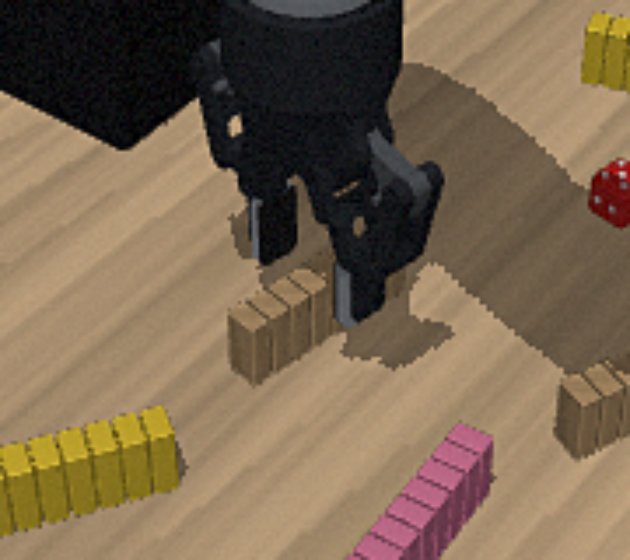

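Request:
{"fn": "arm_command", "kwargs": {"steps": [[[0.5, 0, 0, 0, 0, 0, 5], [0.9, 0, 0, 0, 0, 0, 5], [0.9, 0, 0, 0, 0, 0, 3], [0.9, 0, 0, 0, 0, 0, 1.2], [0.9, 0, 0, 0, 0, 0, 1]]], "force": 60}}

```text
t: 6.55
ee_pos: [0.6192, -0.1981, 0.0107]
tool_rot: [0.451, 0.545, 0.449, -0.545]
wrist_force: [-0.3, -0.6, -1.3]
width: 0.0165
```

Request:
{"fn": "arm_command", "kwargs": {"steps": [[[0, 0, 0, 0, 0, 0, 1], [0, 0, 0, 0, 0, 0, 1], [0, 0, 0, 0, 0, 0, 1]]]}}

```text
t: 6.92
ee_pos: [0.6192, -0.1981, 0.0106]
tool_rot: [0.451, 0.545, 0.449, -0.545]
wrist_force: [-0.0, -0.1, -0.1]
width: 0.0168
```

```bash
python3 -c "
from h import *
tips(.619,-.198,show='g4.png'); to([.6188,-.198,.01],np.radians(79.1))"
```

```text
0.008 3 [ 0.609 -0.213] [ 0.61  -0.201]
0.012 1 [ 0.612 -0.19 ] [ 0.612 -0.19 ]
0.016 4 [ 0.606 -0.191] [ 0.613 -0.186]
0.02 8 [ 0.604 -0.189] [ 0.614 -0.183]
0.024 24 [ 0.599 -0.23 ] [ 0.642 -0.183]
0.028 32 [ 0.597 -0.201] [ 0.641 -0.184]
0.032 28 [ 0.598 -0.201] [ 0.641 -0.184]
0.036 48 [ 0.596 -0.203] [ 0.642 -0.184]
0.04 43 [ 0.597 -0.202] [ 0.641 -0.184]
0.044 37 [ 0.599 -0.202] [ 0.641 -0.183]
0.048 34 [ 0.599 -0.202] [ 0.635 -0.184]
0.052 33 [ 0.598 -0.201] [ 0.638 -0.184]
0.056 26 [ 0.598 -0.201] [ 0.643 -0.182]
0.06 42 [ 0.588 -0.2  ] [ 0.655 -0.18 ]
0.064 80 [ 0.579 -0.205] [ 0.661 -0.177]
0.068 108 [ 0.576 -0.207] [ 0.664 -0.177]
0.072 68 [ 0.573 -0.204] [ 0.666 -0.177]
0.076 52 [ 0.571 -0.203] [ 0.667 -0.177]
0.08 87 [ 0.569 -0.204] [ 0.669 -0.176]
0.084 117 [ 0.567 -0.209] [ 0.673 -0.175]
0.088 85 [ 0.566 -0.206] [ 0.675 -0.175]
0.092 93 [ 0.563 -0.208] [ 0.676 -0.175]
0.096 85 [ 0.56  -0.202] [ 0.68  -0.174]
shift cm [ 0.06 -0.04 -0.  ] rv [-0.     0.001 -0.002] | pos [ 0.6192 -0.1981  0.0106] j6 1.45 w 0.0166 F [ 0.6  0.3 -0.7] t 6.97
```

View pics/g4.png

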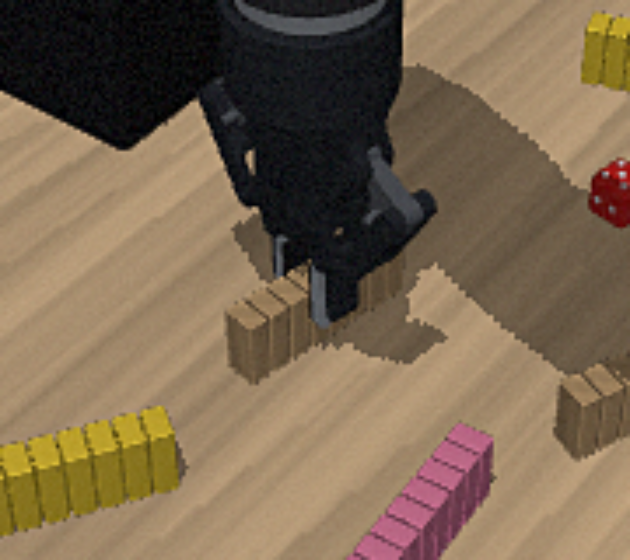

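Gripped across the width, with the tips about 19 mm up. TCP z 0.0106 therefore corresponds to the underside on the shelf. Now I'll lift.

Request:
{"fn": "arm_command", "kwargs": {"steps": [[[-1, 0, 0, 0, 0, 0, 1], [-3, 0, 0, 0, 0, 0, 1], [-6, 0, 0, 0, 0, 0, 1], [-8.5, 0, 0, 0, 0, 0, 1], [-8.5, 0, 0, 0, 0, 0, 1]]]}}

```text
t: 7.6
ee_pos: [0.6206, -0.1985, 0.0986]
tool_rot: [0.452, 0.546, 0.448, -0.544]
wrist_force: [1.4, -0.4, -1.4]
width: 0.0166
```

```bash
python3 -c "
from h import *
to([.4911,.010,.1],np.radians(90.6))"
```

```text
shift cm [ -0.29 -16.67 -18.01] rv [-0.201  0.002 -0.007] | pos [ 0.6206 -0.1985  0.0986] j6 1.45 w 0.0166 F [ 1.4 -0.4 -1.4] t 7.6
```

Request:
{"fn": "arm_command", "kwargs": {"steps": [[[0, -2.8, -3, -0.03, 0, 0, 1], [0, -6.2, -6.7, -0.08, 0, 0, 1], [0, -9.8, -10.6, -0.12, 0, 0, 1], [0, -13.4, -14.5, -0.16, 0, 0, 1], [0, -15.6, -16.9, -0.2, 0, 0, 1]]]}}

```text
t: 8.22
ee_pos: [0.4973, -0.0013, 0.0961]
tool_rot: [0.505, 0.498, 0.501, -0.497]
wrist_force: [1.0, -0.4, -0.7]
width: 0.0163
```

Request:
{"fn": "arm_command", "kwargs": {"steps": [[[0, 0, 0, 0, 0, 0, 1], [0, 0, 0, 0, 0, 0, 1]]]}}

```text
t: 8.48
ee_pos: [0.4973, -0.0015, 0.0956]
tool_rot: [0.505, 0.497, 0.501, -0.497]
wrist_force: [0.6, 0.4, -1.1]
width: 0.0165
```

```bash
cat >> h.py <<'E'
def strip(p,x,y,zlo,zhi,rad=.065):
    P=cloud(p); h=cv2.cvtColor(p['img'],cv2.COLOR_RGB2HSV)
    g=p['img'].astype(int); wood=((g[...,0]-g[...,2])>22)
    m=(np.hypot(P[...,0]-x,P[...,1]-y)<rad)&(P[...,2]>zlo)&(P[...,2]<zhi)&wood
    q=P[m]; print(len(q)); return q,m
E
python3 -c "
from h import *
to([.4911,.010,.1],np.radians(90.6))
for n in ('side','top'):
  p=read_camera(n); save(p,'c1'+n+'.png')
  q,m=strip(p,.491,.01,.06,.15)
  if len(q): print(q.min(0),q.max(0),cv2.minAreaRect((q[q[:,2]>.115][:,:2]*1000).astype(np.float32)))
  z=q[:,2]; print(np.percentile(z,[1,50,99]))
"
```

```text
shift cm [-0.44 -0.61 -1.16] rv [ 0.001  0.003 -0.004] | pos [ 0.4973 -0.0015  0.0956] j6 1.56 w 0.0165 F [ 0.6  0.4 -1.1] t 8.47
1075
[ 0.48743897 -0.04907066  0.08644733] [0.53647108 0.04661583 0.14797802] ((512.4051513671875, -0.9987869262695312), (48.601478576660156, 95.6335678100586), 1.1407467126846313)
[0.08776422 0.1194006  0.12396913]
389
[ 0.48982568 -0.05046309  0.08620701] [ 0.5377142  -0.01246033  0.14951883] ((513.5647583007812, -31.652517318725586), (37.81454086303711, 47.849853515625), 89.31442260742188)
[0.09153115 0.12117531 0.12466804]
```

View pics/c1side.png

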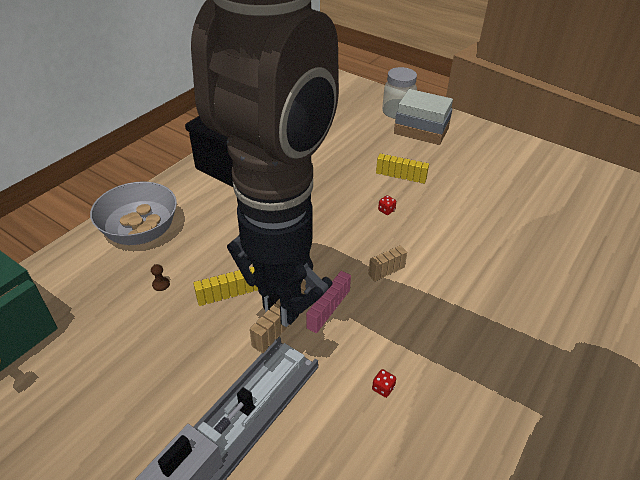

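View pics/c1top.png

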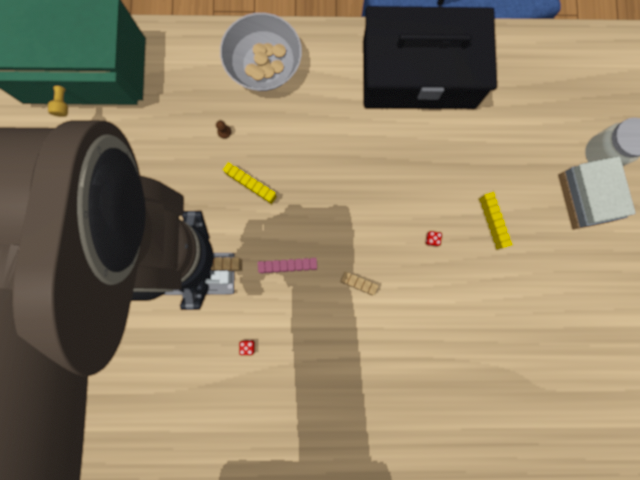

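The strip hangs level. Its underside is at about 86 mm (85 expected) and its centre y is -0.001 (TCP -0.0015), so it's well held. Next I'll check its x and then go over the channel.

Request:
{"fn": "arm_command", "kwargs": {"steps": [[[1, -0.6, 0, 0, 0, 0, 1], [3, -0.6, 0, 0, 0, 0, 1], [4.5, -0.62, 0, 0, 0.003, -0.004, 1], [5.2, -0.62, -0.4, 0, 0.003, -0.004, 1], [5.2, -0.62, -0.4, 0, 0.003, -0.004, 1]]]}}

```text
t: 9.2
ee_pos: [0.4915, 0.0019, 0.0432]
tool_rot: [0.503, 0.497, 0.503, -0.497]
wrist_force: [-0.1, 0.2, -0.7]
width: 0.0168
```

```bash
cat >> h.py <<'E'
def meas(y0,top,n=('side','top'),show=None):
  s=observe(); print('tcp',s['ee_pos'].round(4),'F',s['wrist_force'].round(1))
  for k in n:
    p=read_camera(k); P=cloud(p); g=p['img'].astype(int); wood=((g[...,0]-g[...,2])>22)
    m=wood&(abs(P[...,0]-.491)<.02)&(abs(P[...,1]-y0)<.07)&(P[...,2]>top-.045)&(P[...,2]<top+.01)
    q=P[m]; t=q[abs(q[:,2]-top)<.004]
    print(k,'n',len(q),len(t),'y',np.percentile(q[:,1],[1,99]).round(4),'z',np.percentile(q[:,2],[1,99]).round(4),'topx',np.percentile(t[:,0],[3,50,97]).round(4) if len(t) else None,'topz',np.median(t[:,2]).round(4) if len(t) else None)
    if len(t)>20: print('   ',cv2.minAreaRect((t[:,:2]*1000).astype(np.float32)))
    if show:
        r,c=w2px(p,[.491,.04,.03]); r=int(r);c=int(c)
        a=p['img'][max(r-80,0):r+80,max(c-100,0):c+100];cv2.imwrite(f'pics/{show}{k}.png',cv2.cvtColor(cv2.resize(a,None,fx=3.5,fy=3.5),cv2.COLOR_RGB2BGR))
E
python3 -c "
from h import *
to([.4911,.010,.042],np.radians(90.6))
meas(.005,.07,show='d1')
"
```

```text
shift cm [ 0.12 -0.03 -0.81] rv [0.    0.    0.001] | pos [0.4915 0.0019 0.0432] j6 1.56 w 0.0168 F [-0.1  0.2 -0.7] t 9.2
tcp [0.4915 0.0019 0.0432] F [-0.1  0.2 -0.7]
side n 956 517 y [-0.0378  0.0494] z [0.0357 0.0718] topx [0.4831 0.4912 0.4997] topz 0.0694
    ((491.5867614746094, 4.2970123291015625), (18.775070190429688, 90.14307403564453), 0.012716853059828281)
top n 320 259 y [-0.0469 -0.0105] z [0.0355 0.0722] topx [0.4842 0.4931 0.5009] topz 0.0696
    ((492.52392578125, -28.25124168395996), (17.064945220947266, 37.15478515625), 0.5952005386352539)
```

View pics/d1side.png

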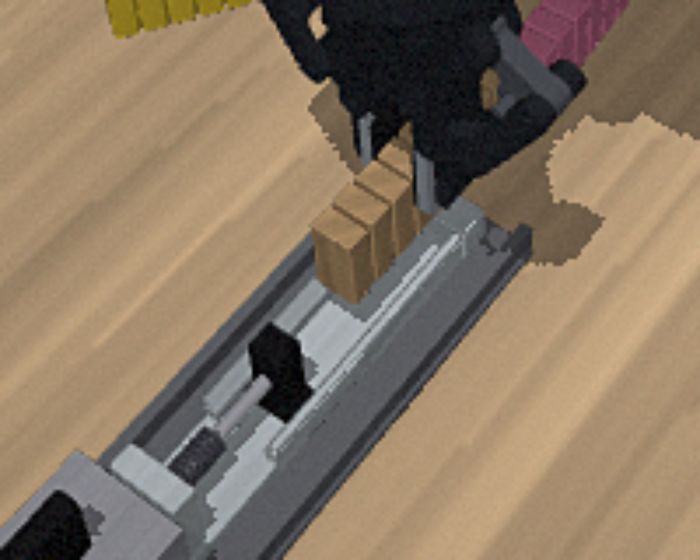

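The picture shows the strip above the nose end of the channel, lined up with it, with its leading end at (340,290) short of the follower at (280,375). I'll lower it to about 28 mm and then advance gently.

Request:
{"fn": "arm_command", "kwargs": {"steps": [[[0.3, -0.05, -1, 0, 0, 0, 1], [0.5, -0.08, -1.8, 0, 0, 0, 1], [0.5, -0.08, -2.1, 0, 0, 0, 1], [0.5, -0.09, -2.4, 0, 0, 0, 1], [0.5, -0.09, -2.7, 0, 0, 0, 1]]]}}

```text
t: 9.93
ee_pos: [0.491, 0.0284, 0.0392]
tool_rot: [0.503, 0.497, 0.502, -0.497]
wrist_force: [0.0, -3.7, 1.5]
width: 0.0168
```

```bash
python3 -c "
from h import *
to([.4902,.047,.038],np.radians(90.6))
meas(.03,.064,n=('side',),show='d2')
"
```

```text
shift cm [ 0.12 -0.06 -1.86] rv [ 0.     0.002 -0.001] | pos [0.491  0.0284 0.0392] j6 1.62 w 0.0168 F [ 0.  -3.7  1.5] t 9.93
tcp [0.491  0.0284 0.0392] F [ 0.  -3.7  1.5]
side n 927 559 y [-0.0082  0.0758] z [0.0323 0.0677] topx [0.4822 0.4903 0.4991] topz 0.0655
    ((491.1274108886719, 32.71534729003906), (19.098106384277344, 87.31219482421875), 0.5275428891181946)
```

View pics/d2side.png

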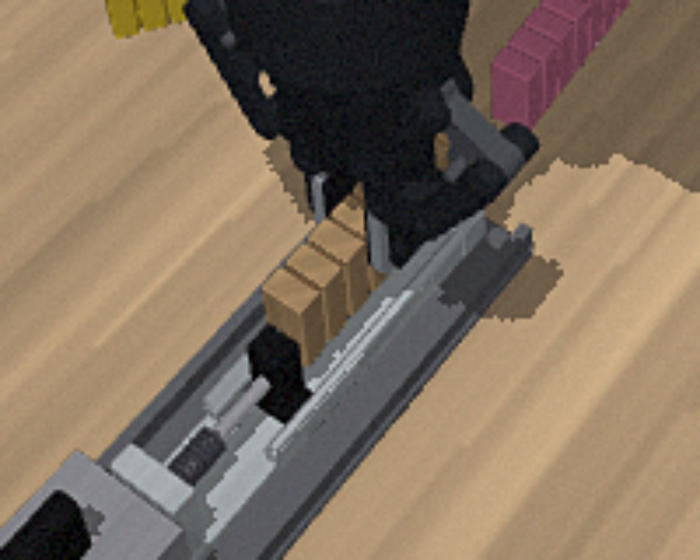

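The leading end is in contact with the follower at 3.7 N, as expected from the spring. I'll push on to centre y≈0.048, about 20 mm of compression, watching the force.

Request:
{"fn": "arm_command", "kwargs": {"steps": [[[0.1, -0.01, -0.4, 0, 0, 0, 1], [0.1, -0.02, -0.8, 0, 0, 0, 1], [0.1, -0.04, -1.2, 0, 0, 0, 1], [0.1, -0.06, -1.6, 0, 0, 0, 1], [0.1, -0.06, -1.8, 0, 0, 0, 1]]]}}

```text
t: 10.6
ee_pos: [0.4909, 0.0452, 0.0386]
tool_rot: [0.504, 0.497, 0.5, -0.498]
wrist_force: [0.9, -7.4, 1.7]
width: 0.0166
```

Request:
{"fn": "arm_command", "kwargs": {"steps": [[[0, 0, 0, 0, 0, 0, 1], [0, 0, 0, 0, 0, 0, 1]]]}}

```text
t: 10.85
ee_pos: [0.491, 0.0442, 0.0387]
tool_rot: [0.505, 0.497, 0.5, -0.499]
wrist_force: [-0.6, -5.2, 0.6]
width: 0.0166
```

```bash
python3 -c "
from h import *
to([.4902,.048,.038],np.radians(90.6))
meas(.05,.064,n=('side','top'),show='d3')
"
```

```text
shift cm [ 0.07 -0.07 -0.38] rv [-0.002  0.007 -0.003] | pos [0.491  0.0442 0.0387] j6 1.66 w 0.0166 F [-0.6 -5.2  0.6] t 10.85
tcp [0.491  0.0442 0.0387] F [-0.6 -5.2  0.6]
side n 938 559 y [0.0125 0.0915] z [0.0317 0.0669] topx [0.4823 0.4905 0.4992] topz 0.0648
    ((491.16009521484375, 49.98057556152344), (18.393632888793945, 84.22857666015625), 0.8086001873016357)
top n 353 309 y [-0.0045  0.0379] z [0.0473 0.068 ] topx [0.4843 0.4919 0.4997] topz 0.0645
    ((491.48101806640625, 17.517208099365234), (16.967849731445312, 43.84843063354492), 0.5297703742980957)
```

View pics/d3side.png

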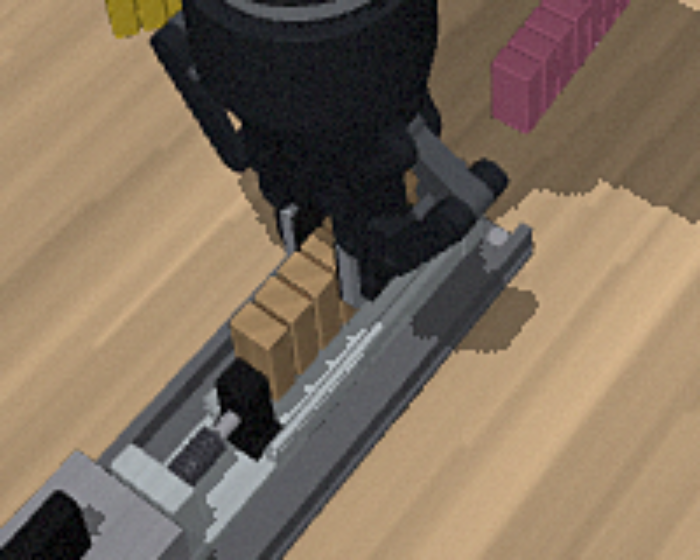

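View pics/d3top.png

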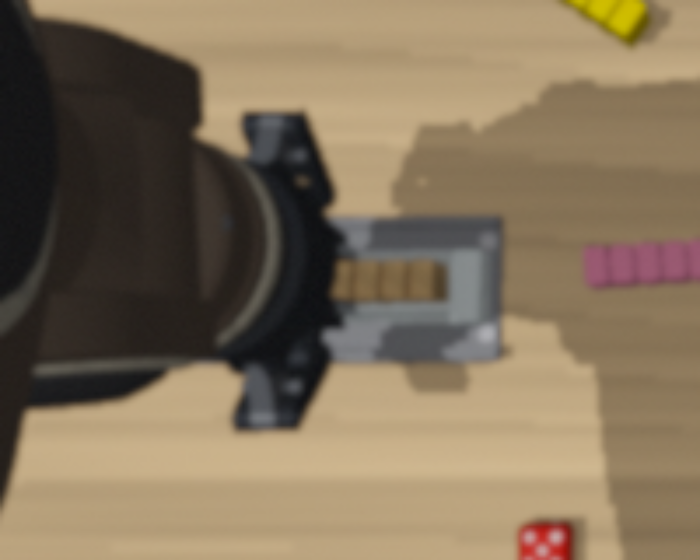

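Force is 5–7 N and the grip is steady. The trailing end is at y≈-0.005, so about 4 mm more is needed to clear the nose.

Request:
{"fn": "arm_command", "kwargs": {"steps": [[[0, -0.03, -0.2, 0, 0.007, -0.003, 1], [0, -0.06, -0.4, 0, 0.007, -0.003, 1], [0, -0.06, -0.45, 0, 0.007, -0.003, 1], [0, -0.06, -0.45, 0, 0.007, -0.003, 1]]]}}

```text
t: 11.45
ee_pos: [0.4908, 0.0474, 0.0387]
tool_rot: [0.503, 0.498, 0.501, -0.499]
wrist_force: [2.2, -5.6, -2.0]
width: 0.0167
```

```bash
python3 -c "
from h import *
to([.4902,.048,.038],np.radians(90.6))
meas(.05,.064,n=('side','top'),show='d4')
"
```

```text
shift cm [ 0.07 -0.06 -0.06] rv [-0.003  0.003 -0.001] | pos [0.4908 0.0474 0.0387] j6 1.66 w 0.0167 F [ 2.2 -5.6 -2. ] t 11.45
tcp [0.4908 0.0474 0.0387] F [ 2.2 -5.6 -2. ]
side n 944 555 y [0.0153 0.0947] z [0.0317 0.067 ] topx [0.4822 0.4905 0.499 ] topz 0.0648
    ((490.7933654785156, 53.03670883178711), (18.414506912231445, 84.05426025390625), 0.5021604895591736)
top n 355 323 y [-0.0013  0.0414] z [0.0467 0.0673] topx [0.4829 0.4907 0.4997] topz 0.0646
    ((491.2947082519531, 20.47901153564453), (17.060514450073242, 43.7297477722168), 0.16075508296489716)
```

View pics/d4top.png

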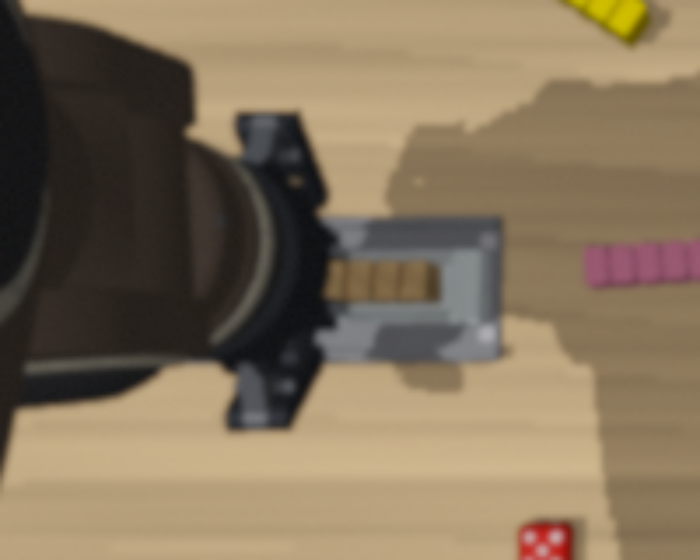

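The trailing end is at about -0.0015, roughly 2 mm clear of the nose face, and there's room to the stop. I'll lower in stages.

Request:
{"fn": "arm_command", "kwargs": {"steps": [[[0.1, -0.03, -0.1, 0, 0.003, 0, 1], [0.4, -0.05, -0.1, 0, 0.003, 0, 1], [0.7, -0.05, -0.1, 0, 0.003, 0, 1], [0.8, -0.05, -0.1, 0, 0.003, 0, 1]]]}}

```text
t: 12.05
ee_pos: [0.4908, 0.0473, 0.031]
tool_rot: [0.503, 0.498, 0.501, -0.498]
wrist_force: [-1.4, -5.5, 2.3]
width: 0.0171
```

```bash
python3 -c "
from h import *
to([.4902,.048,.023],np.radians(90.6))
meas(.05,.056,n=('side','top'),show='d5')
"
```

```text
shift cm [ 0.8  -0.06 -0.07] rv [-0.004  0.002 -0.002] | pos [0.4908 0.0473 0.031 ] j6 1.66 w 0.0171 F [-1.4 -5.5  2.3] t 12.05
tcp [0.4908 0.0473 0.031 ] F [-1.4 -5.5  2.3]
side n 900 554 y [0.0154 0.0945] z [0.0241 0.0595] topx [0.482  0.4902 0.4991] topz 0.0573
    ((490.8958740234375, 53.56517028808594), (18.828529357910156, 82.4912109375), 0.41420674324035645)
top n 341 296 y [-0.0013  0.0402] z [0.0305 0.0601] topx [0.4832 0.4909 0.4988] topz 0.0566
    ((491.074462890625, 19.800628662109375), (42.61552047729492, 16.839374542236328), 88.07485961914062)
```

Request:
{"fn": "arm_command", "kwargs": {"steps": [[[0.2, -0.02, -0.05, 0, 0.002, -0.002, 1], [0.4, -0.03, -0.05, 0, 0.002, -0.002, 1], [0.6, -0.03, -0.05, 0, 0.002, -0.002, 1], [0.75, -0.03, -0.05, 0, 0.002, -0.002, 1], [0.8, -0.03, -0.05, 0, 0.002, -0.002, 1]]]}}

```text
t: 12.78
ee_pos: [0.491, 0.0467, 0.0234]
tool_rot: [0.502, 0.498, 0.501, -0.499]
wrist_force: [-0.0, -5.2, 2.7]
width: 0.0168
```

```bash
python3 -c "
from h import *
to([.4902,.048,.0226],np.radians(90.6))
meas(.05,.048,n=('side','top'),show='d6')
"
```

```text
shift cm [ 0.08 -0.08 -0.13] rv [-0.005  0.002 -0.001] | pos [0.491  0.0467 0.0234] j6 1.66 w 0.0168 F [-0.  -5.2  2.7] t 12.78
tcp [0.491  0.0467 0.0234] F [-0.  -5.2  2.7]
side n 862 546 y [0.0154 0.0939] z [0.0162 0.052 ] topx [0.4822 0.4905 0.4994] topz 0.0496
    ((491.4028015136719, 53.71650695800781), (18.939552307128906, 82.42951965332031), 1.0855947732925415)
top n 343 287 y [-0.0018  0.0395] z [0.0243 0.0523] topx [0.4836 0.4914 0.4993] topz 0.049
    ((490.8263244628906, 19.635879516601562), (17.396041870117188, 42.96874237060547), 0.5515754818916321)
```

View pics/d6side.png

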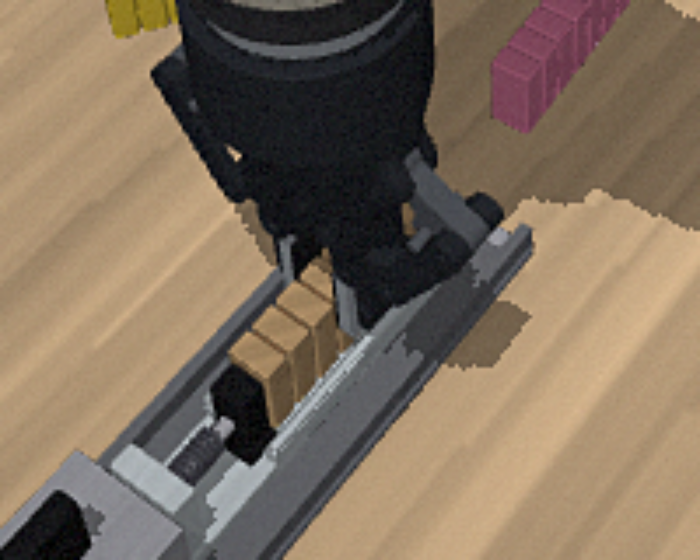

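Request:
{"fn": "arm_command", "kwargs": {"steps": [[[0.05, 0, 0, 0, 0.002, 0, 1], [0.1, 0, 0, 0, 0.002, 0, 1], [0.12, 0, 0, 0, 0.002, 0, 1], [0.12, 0, 0, 0, 0.002, 0, 1]]]}}

```text
t: 13.38
ee_pos: [0.4912, 0.0457, 0.0225]
tool_rot: [0.502, 0.499, 0.5, -0.499]
wrist_force: [-1.0, -5.6, 1.2]
width: 0.0166
```

```bash
python3 -c "
from h import *
to([.4902,.048,.0226],np.radians(90.6))
meas(.05,.048,n=('side','top'))
"
```

```text
shift cm [-0.01 -0.1  -0.23] rv [-0.006  0.002 -0.001] | pos [0.4912 0.0457 0.0225] j6 1.66 w 0.0166 F [-1.  -5.6  1.2] t 13.38
tcp [0.4912 0.0457 0.0225] F [-1.  -5.6  1.2]
side n 851 536 y [0.0143 0.0929] z [0.0153 0.0511] topx [0.4827 0.4912 0.4997] topz 0.0488
    ((491.55596923828125, 52.540985107421875), (18.453781127929688, 81.81236267089844), 0.6800417900085449)
top n 332 292 y [-0.0028  0.0384] z [0.0199 0.0515] topx [0.4836 0.4914 0.4993] topz 0.0482
    ((491.40985107421875, 18.078304290771484), (42.271018981933594, 15.990718841552734), 89.81079864501953)
```

Request:
{"fn": "arm_command", "kwargs": {"steps": [[[0.06, 0, -0.08, 0, 0.002, 0, 1], [0.12, 0, -0.08, 0, 0.002, 0, 1], [0.15, 0, -0.08, 0, 0.002, 0, 1]]]}}

```text
t: 13.85
ee_pos: [0.4913, 0.0457, 0.0225]
tool_rot: [0.502, 0.499, 0.5, -0.499]
wrist_force: [-5.0, -5.6, 15.4]
width: 0.0165
```

```bash
python3 -c "
from h import *
to([.4902,.048,.0226],np.radians(90.6))
meas(.05,.048,n=('side','top'))
"
```

```text
shift cm [-0.01 -0.11 -0.23] rv [-0.006  0.002 -0.002] | pos [0.4913 0.0457 0.0225] j6 1.66 w 0.0165 F [-5.  -5.6 15.4] t 13.85
tcp [0.4913 0.0457 0.0225] F [-5.  -5.6 15.4]
side n 857 537 y [0.0144 0.0927] z [0.0148 0.0509] topx [0.4826 0.4912 0.4996] topz 0.0488
    ((491.44146728515625, 52.10291290283203), (18.857309341430664, 82.02046203613281), 1.004165530204773)
top n 332 286 y [-0.0029  0.038 ] z [0.0203 0.0514] topx [0.4836 0.4915 0.4994] topz 0.0482
    ((491.5832824707031, 18.030847549438477), (42.318603515625, 15.987955093383789), 89.989013671875)
```

The strip is on the floor: 15 N upward force and no further descent. I'll stop pressing and release.

Request:
{"fn": "arm_command", "kwargs": {"steps": [[[-0.02, 0, 0, 0, 0, 0, 1], [-0.02, 0, 0, 0, 0, 0, 1.8], [-0.02, 0, 0, 0, 0, 0, 2.4], [-0.02, 0, 0, 0, 0, 0, 3.4], [-0.02, 0, 0, 0, 0, 0, 3.8]]]}}

```text
t: 14.58
ee_pos: [0.4914, 0.0459, 0.0227]
tool_rot: [0.502, 0.499, 0.5, -0.499]
wrist_force: [0.3, -0.1, -0.6]
width: 0.0381
```

```bash
python3 -c "
from h import *
to([.4902,.048,.0226],np.radians(90.6))
meas(.05,.048,n=('side',),show='e1')
"
```

```text
shift cm [ 0.01 -0.12 -0.21] rv [-0.006  0.002 -0.002] | pos [0.4914 0.0459 0.0227] j6 1.66 w 0.0381 F [ 0.3 -0.1 -0.6] t 14.57
tcp [0.4914 0.0459 0.0227] F [ 0.3 -0.1 -0.6]
side n 965 604 y [0.0434 0.0928] z [0.016  0.0515] topx [0.4826 0.4905 0.4995] topz 0.0489
    ((491.2727355957031, 67.34564208984375), (18.899343490600586, 51.535926818847656), 1.5046383142471313)
```

View pics/e1side.png

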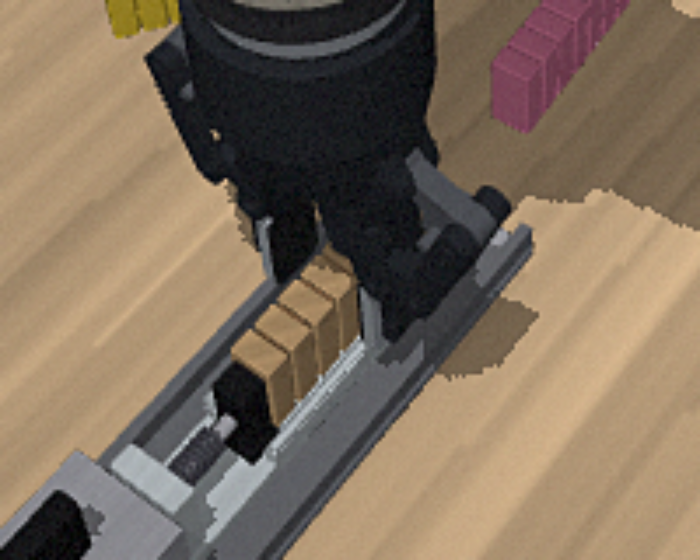

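It's released, with both fingers clear of the strip. I'll raise straight up.

Request:
{"fn": "arm_command", "kwargs": {"steps": [[[-1, 0, 0, 0, 0, 0, 3.8], [-3, 0, 0, 0, 0, 0, 3.8], [-6, 0, 0, 0, 0, 0, 3.8], [-10, 0, 0, 0, 0, 0, 3.8], [-12, 0, -3, 0, 0, 0, 3.8]]]}}

```text
t: 15.25
ee_pos: [0.492, 0.0755, 0.1457]
tool_rot: [0.502, 0.501, 0.499, -0.498]
wrist_force: [0.4, 0.1, -0.5]
width: 0.0383
```

```bash
python3 -c "
from h import *
meas(.05,.048,n=('side',),show='e2')
to([.489,.1865,.10],np.radians(90.6))
"
```

```text
tcp [0.492  0.0755 0.1457] F [ 0.4  0.1 -0.5]
side n 1749 1066 y [-0.0004  0.0924] z [0.0157 0.0515] topx [0.4826 0.4903 0.4994] topz 0.049
    ((491.4879150390625, 45.8299674987793), (19.342283248901367, 94.71524810791016), 0.5535043478012085)
shift cm [  4.78  -0.37 -10.74] rv [-0.006 -0.001 -0.009] | pos [0.4928 0.079  0.1477] j6 1.73 w 0.0384 F [1.1 1.9 2.2] t 15.3
```

View pics/e2side.png

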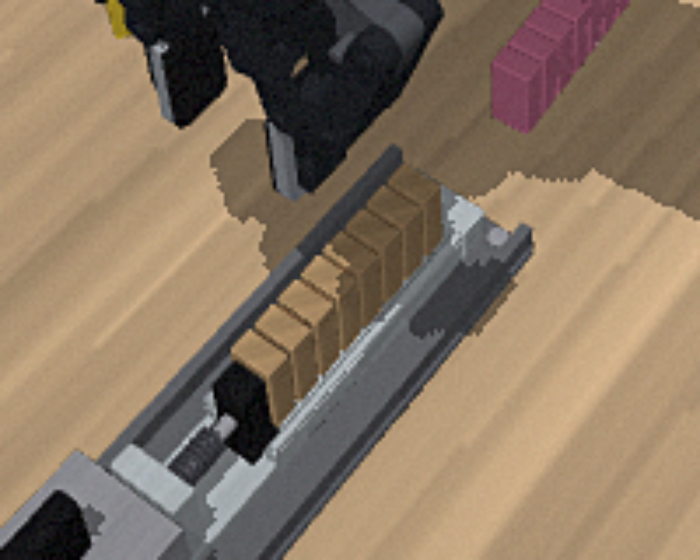

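The strip lies in the channel between nose and follower, flat: its top at camera z 0.049, consistent along the length. Now I'll go to the tab.

Request:
{"fn": "arm_command", "kwargs": {"steps": [[[0, -0.37, -3, 0, 0, -0.005, 3.6], [0, -0.37, -7, 0, 0, -0.009, 3.6], [2, -0.37, -10, 0, 0, -0.009, 3.6], [3.7, -0.37, -10.7, 0, 0, -0.009, 3.6], [3.7, -0.37, -10.7, 0, 0, -0.009, 3.6]]]}}

```text
t: 15.92
ee_pos: [0.4878, 0.1856, 0.1095]
tool_rot: [0.5, 0.498, 0.502, -0.5]
wrist_force: [-0.9, 0.3, 0.6]
width: 0.036
```

```bash
python3 -c "
from h import *
p=read_camera('side'); P=cloud(p); g=p['img'].astype(int); w=(g[...,0]-g[...,2])>22
m=w&(abs(P[...,0]-.491)<.007)&(P[...,1]>0)&(P[...,1]<.09)&(abs(P[...,2]-.049)<.006); q=P[m]
print(np.polyfit(q[:,1],q[:,2],1), np.polyfit(q[:,0],q[:,2],1),len(q))
cv2.imwrite('pics/f1.png',cv2.cvtColor(cv2.resize(p['img'][280:480,80:330],None,fx=3,fy=3),cv2.COLOR_RGB2BGR))
to([.489,.1865,.055],np.radians(90.6))
"
```

```text
[0.0010578  0.04900083] [0.02064393 0.03891597] 731
shift cm [ 5.54  0.07 -0.11] rv [-0.006 -0.001  0.002] | pos [0.4884 0.1853 0.1104] j6 1.93 w 0.0364 F [ 0.1 -0.2  0.2] t 15.97
```

View pics/f1.png

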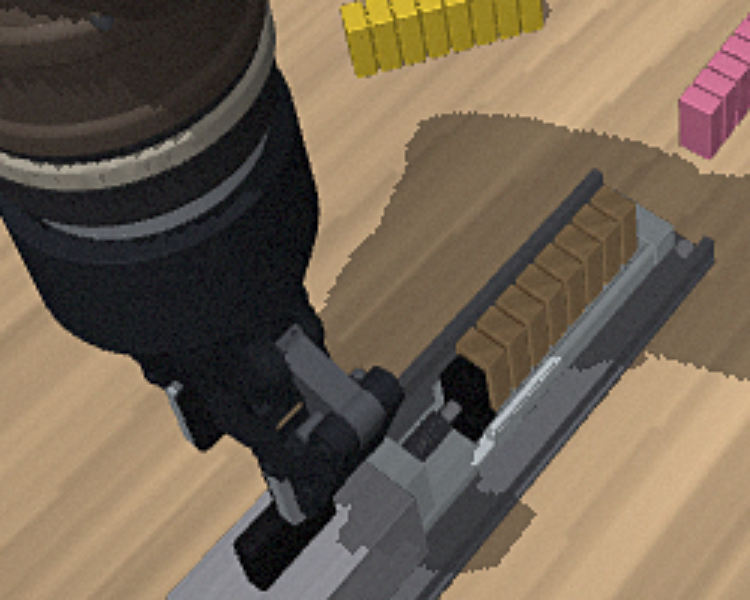

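The strip top is level (slope 0.001) and the open fingers straddle the tab. I'll descend and grip it.

Request:
{"fn": "arm_command", "kwargs": {"steps": [[[2, 0.07, -0.1, 0, 0, 0, 3.6], [4, 0.07, -0.1, 0, 0, 0, 3.6], [5.3, 0.07, -0.1, 0, 0, 0, 3.6], [5.3, 0.07, -0.1, 0, 0, 0, 2], [5.3, 0.07, -0.1, 0, 0, 0, 0.5]]], "force": 60}}

```text
t: 16.6
ee_pos: [0.4889, 0.186, 0.0583]
tool_rot: [0.5, 0.499, 0.502, -0.499]
wrist_force: [0.0, -1.3, -3.0]
width: 0.0085
```

Request:
{"fn": "arm_command", "kwargs": {"steps": [[[0, 0, 0, 0, 0, 0, 0.3], [0, 0, 0, 0, 0, 0, 0.3]]]}}

```text
t: 16.85
ee_pos: [0.4889, 0.186, 0.0583]
tool_rot: [0.501, 0.498, 0.502, -0.499]
wrist_force: [-0.8, 0.0, -3.5]
width: 0.0086
```

```bash
python3 -c "
from h import *
p=read_camera('side')
cv2.imwrite('pics/f2.png',cv2.cvtColor(cv2.resize(p['img'][280:480,80:330],None,fx=3,fy=3),cv2.COLOR_RGB2BGR))
to([.489,.1865,.055],np.radians(90.6))
"
```

```text
shift cm [ 0.32  0.01 -0.05] rv [-0.006 -0.     0.002] | pos [0.4889 0.186  0.0582] j6 1.93 w 0.0083 F [-1.2  0.1 -4.3] t 16.9
```

View pics/f2.png

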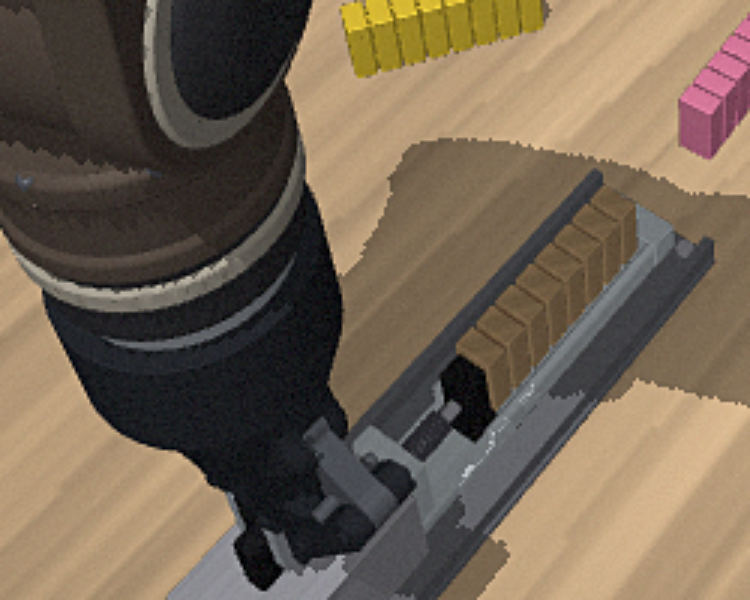

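The tab is gripped: 8.5 mm reads low by the same amount as it did on the 18 mm strip. I'll drag the rail closed, starting with 60 mm.

```bash
python3 -c "
from h import *
to([.4900,.079,.0583],np.radians(90.6))
"
```

```text
shift cm [-1.00e-02  7.00e-02  1.07e+01] rv [-0.006 -0.     0.002] | pos [0.4889 0.186  0.0582] j6 1.93 w 0.0083 F [-1.2  0.1 -4.3] t 16.9
```

Request:
{"fn": "arm_command", "kwargs": {"steps": [[[0, 0.01, 1, 0, 0, 0, 0.3], [0, 0.02, 2.4, 0, 0, 0, 0.3], [0, 0.03, 3.8, 0, 0, 0, 0.3], [0, 0.04, 5.2, 0, 0, 0, 0.3], [0, 0.04, 6.2, 0, 0, 0, 0.3]]]}}

```text
t: 17.52
ee_pos: [0.4895, 0.1229, 0.0582]
tool_rot: [0.5, 0.499, 0.502, -0.5]
wrist_force: [0.5, 3.2, -3.8]
width: 0.0085
```

```bash
python3 -c "
from h import *
to([.4900,.079,.0583],np.radians(90.6))
p=read_camera('side')
cv2.imwrite('pics/f3.png',cv2.cvtColor(cv2.resize(p['img'][280:480,80:330],None,fx=3,fy=3),cv2.COLOR_RGB2BGR))
"
```

```text
shift cm [-0.01  0.04  4.39] rv [-0.007 -0.     0.002] | pos [0.4895 0.1229 0.0582] j6 1.81 w 0.0085 F [ 0.5  3.2 -3.8] t 17.52
```

View pics/f3.png

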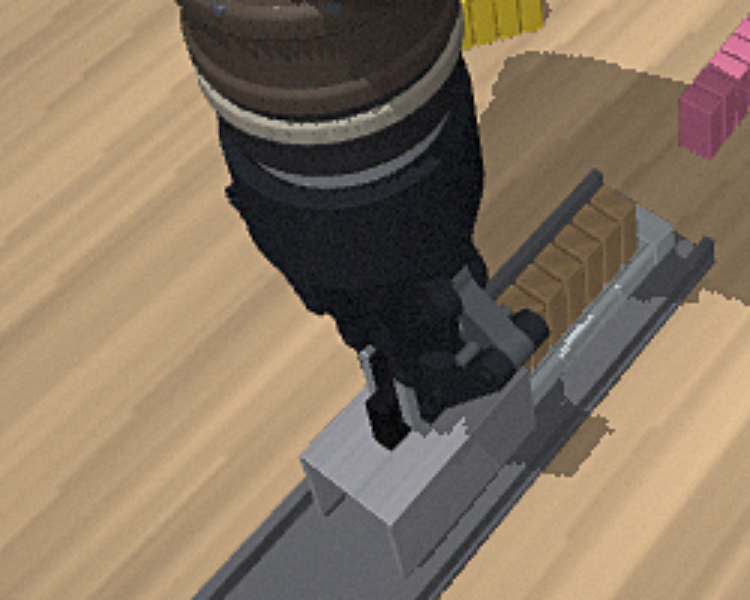

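The rail follows the gripper and slides over the strip with 3 N, so it isn't jamming. I'll continue.

Request:
{"fn": "arm_command", "kwargs": {"steps": [[[0, 0.01, 1, 0, 0, 0, 0.3], [0, 0.02, 2, 0, 0, 0, 0.3], [0, 0.03, 3, 0, 0, 0, 0.3], [0, 0.04, 3.8, 0, 0, 0, 0.3], [0, 0.04, 4.1, 0, 0, 0, 0.3]]]}}

```text
t: 18.2
ee_pos: [0.4899, 0.0803, 0.0583]
tool_rot: [0.5, 0.499, 0.501, -0.5]
wrist_force: [-1.9, 3.3, -4.6]
width: 0.0086
```

Request:
{"fn": "arm_command", "kwargs": {"steps": [[[0, 0, 0.2, 0, 0, 0, 0.3], [0, 0, 0.4, 0, 0, 0, 0.3], [0, 0, 0.6, 0, 0, 0, 0.3]]]}}

```text
t: 18.58
ee_pos: [0.4899, 0.0792, 0.0583]
tool_rot: [0.498, 0.501, 0.505, -0.497]
wrist_force: [-2.0, 26.7, -6.3]
width: 0.0087
```

```bash
python3 -c "
from h import *
to([.4900,.079,.0583],np.radians(90.6))
"
```

```text
shift cm [0.   0.01 0.02] rv [-0.005 -0.011  0.003] | pos [0.4899 0.0792 0.0583] j6 1.72 w 0.0087 F [-2.  26.7 -6.3] t 18.57
```

The rail is on the end stop: the force jumped to 27 N at y=0.079, which is dispenser x=24 mm as expected for a closed rail. I'll release and retreat.

Request:
{"fn": "arm_command", "kwargs": {"steps": [[[0, 0, -0.02, 0, 0, 0, 0.3], [0, 0, -0.02, 0, 0, 0, 1.5], [0, 0, -0.02, 0, 0, 0, 3], [0, 0, -0.02, 0, 0, 0, 3.6], [-1, 0, -0.02, 0, 0, 0, 3.6]]]}}

```text
t: 19.2
ee_pos: [0.4895, 0.079, 0.0683]
tool_rot: [0.498, 0.5, 0.505, -0.497]
wrist_force: [-0.3, 0.4, -0.1]
width: 0.0361
```

Request:
{"fn": "arm_command", "kwargs": {"steps": [[[-2, 0, 0, 0, 0, 0, 3.6], [-5, 0, 0, 0, 0, 0, 3.6], [-9, 0, 0, 0, 0, 0, 3.6], [-12, -3, 0, 0, 0, 0, 3.6], [-13, -8, 0, 0, 0, 0, 3.6]]]}}

```text
t: 19.82
ee_pos: [0.411, 0.0773, 0.2012]
tool_rot: [0.498, 0.502, 0.504, -0.496]
wrist_force: [-0.1, 0.7, -0.3]
width: 0.0364
```

Request:
{"fn": "arm_command", "kwargs": {"steps": [[[0, -5, 0, 0, 0, 0, 3.6], [0, -10, 0, 0, 0, 0, 3.6], [0, -12, 0, 0, 0, 0, 3.6], [0, -12, 0, 0, 0, 0, 3.6]]]}}

```text
t: 20.32
ee_pos: [0.2904, 0.0768, 0.2022]
tool_rot: [0.499, 0.502, 0.503, -0.495]
wrist_force: [-0.2, -0.1, 0.2]
width: 0.0359
```

Run:
```python
from h import *
for n in ('top','side'):
    p=read_camera(n); save(p,'z'+n+'.png'); P=cloud(p)
    m=(abs(P[...,0]-.49)<.03)&(abs(P[...,1]-.08)<.15)&(P[...,2]>.07)&(P[...,2]<.09)
    q=P[m]; print(n,len(q), cv2.minAreaRect((q[:,:2]*1000).astype(np.float32)) if len(q) else '')
    g=p['img'].astype(int); w=(g[...,0]-g[...,2])>22
    m=w&(abs(P[...,0]-.491)<.012)&(P[...,1]>-.01)&(P[...,1]<.12)&(P[...,2]>.02)&(P[...,2]<.06); q=P[m]
    print(len(q), np.percentile(q,[1,50,99],axis=0).round(4).tolist() if len(q) else '')
    def rect(x,y,rad):
        m=(np.hypot(P[...,0]-x,P[...,1]-y)<rad)&(P[...,2]>.028)&(P[...,2]<.045); q=P[m]
        print('short',cv2.minAreaRect((q[:,:2]*1000).astype(np.float32))[0])
    rect(.473,-.229,.05)
    a=p['img'][230:310,40:260] if n=='top' else p['img'][280:480,80:340]
    cv2.imwrite('pics/zc'+n+'.png',cv2.cvtColor(cv2.resize(a,None,fx=3,fy=3),cv2.COLOR_RGB2BGR))
print(observe()['t'],observe()['wrist_force'])
```

```text
top 182 ((490.8824462890625, 79.6600341796875), (9.894194602966309, 36.30720520019531), 1.3376967906951904)
369 [[0.4831, -0.003, 0.0242], [0.4914, 0.0194, 0.0482], [0.5009, 0.0429, 0.0518]]
short (473.76312255859375, -229.4428253173828)
side 392 ((490.19073486328125, 80.90873718261719), (11.057494163513184, 36.274478912353516), 0.005548020359128714)
621 [[0.4823, -0.0007, 0.0213], [0.4865, 0.0184, 0.0483], [0.5004, 0.0398, 0.0513]]
short (477.91064453125, -218.70912170410156)
20.425 [0.04507942 0.32809091 0.52755577]
```

View pics/zcside.png

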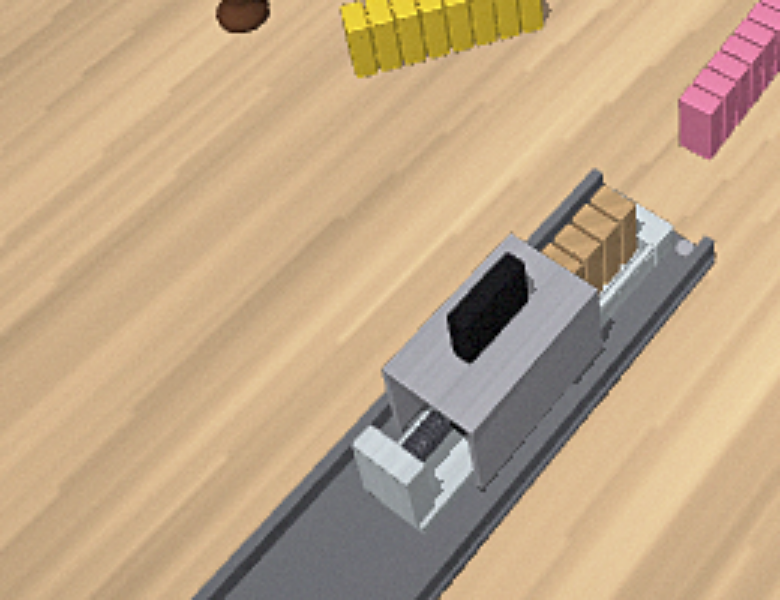

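View pics/ztop.png

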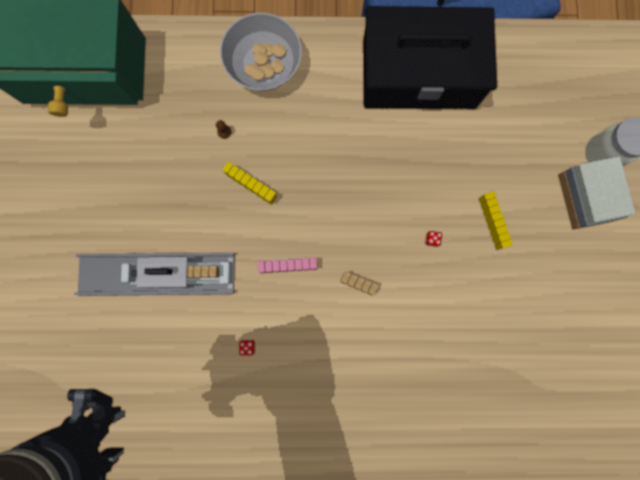

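Both pictures show the rail over the strip, nothing else moved, and the arm clear. One check is left: the closed position against the base ends, both now visible.

Run:
```python
from h import *
p=read_camera('top'); P=cloud(p)
m=(abs(P[...,0]-.49)<.045)&(P[...,1]>-.06)&(P[...,1]<.28)&(P[...,2]>.006)&(P[...,2]<.022); q=P[m]
r=cv2.minAreaRect((q[:,:2]*1000).astype(np.float32)); print(r,'origin y',r[0][1]-48)
m=(abs(P[...,0]-.49)<.03)&(P[...,1]>-.03)&(P[...,1]<.2)&(P[...,2]>.049)&(P[...,2]<.058)
g=p['img'].astype(int); m&=(g.max(-1)-g.min(-1))<20
print('roof y',np.percentile(P[m][:,1],[1,99]))
```

```text
((490.2667236328125, 104.53345489501953), (69.51174926757812, 257.49639892578125), 0.54945969581604) origin y 56.53345489501953
roof y [0.04196007 0.1174025 ]
```

```bash
python3 -c "
from workcell import *
print(hand_in())"
```

```text
the job is handed in; nothing more can be done
None
```

The full eight-token strip is in the dispenser and the rail is closed over it; I handed the job in at about 20.5 s of the 59 s. The hand-in gave no verdict.

**What I did:** I gripped the plain birch eight-token strip across its width and carried it over the nose at about 28 mm. I pushed it against the follower, then lowered it to the floor between nose and follower and let go. I then dragged the rail by its tab about 107 mm, until the force jumped to 27 N at the end stop, released it and moved the arm clear.

**Forces on the strip:** The wrist force was 4–7 N while pushing the follower and peaked at about 15 N when the strip met the floor, against the 25 N limit.

**Last checks:**
- **Strip:** before the rail was closed, its top was level along the channel (slope 0.001). The camera read 48–49 mm, including about 1 mm of camera bias, against 48 mm expected. After closing, the visible end still read about 48 mm and lay against the nose.
- **Rail:** the tab is at world y 0.080–0.081 and a fully closed rail should put it at 0.0805. The roof spans 0.042–0.117 against 0.0425–0.1185.
- **Other things on the shelf:** the dice, pawn and look-alikes look unmoved in the pictures. The short strip is unmoved in the top view.

**What failed or disagreed:**
- **First grasp:** it closed above the strip without touching it. By camera the fingertips were about 23 mm higher than the pose reading and tool data implied, so I set all heights by camera after that.
- **Short strip, side view:** its last side-view centre came out about 11 mm from the first. I did not look into it; the top view shows less than 1 mm of change and the arm never went near it.

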